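# Load the orbital shaker

### The job

Load the orbital shaker for the next mixing run: stand the amber bottle, the green-capped bottle, the stain jar and the flask each in the clamp of its own size on the platform, so that each is fully down between the fingers and none is left in a clamp too big for it. Carry them upright and set them down gently, and do not disturb the wash bottle or the measuring cylinder.

Things in the scene. Friction and masses are not known exactly. Their poses are not given: they have to be found in the camera images.
- amber_bottle: Small round amber bottle with a black cap, 25 mm in diameter, 57 mm tall; the cap, 19 mm in diameter, is the part from 41 to 57 mm up: take it there. About 30 g. Loose, upright; origin at the centre of its underside, z up.
- green_bottle: Slim round glass bottle with a dark green screw lid, 33 mm in diameter, 88 mm tall, straight sides. About 140 g. Loose, upright; origin at the centre of its underside, z up.
- stain_jar: Open round glass jar of dark stain with a violet rim, 79 mm tall; straight sides 47 mm in diameter up to 54 mm, above that narrowing to about 34 mm at the rim. About 140 g. Loose, upright; origin at the centre of its underside, z up.
- flask: Open wide-neck clear glass flask with a blue rim, 87 mm tall, 62 mm in diameter up to 34 mm above its underside, then narrowing (to 50 mm at 60 mm up): best taken with the fingertips reaching just below where it begins to narrow. About 110 g. Loose, upright; origin at the centre of its underside, z up.
- clamp_31_seat (a point): Vessel clamp on the shaker's 256 x 272 mm platform: steel foot disc with a ring of four upright steel fingers, 31 mm across inside, 20 mm high above the foot, tips flared out 5 mm. Screwed down; the four clamps differ only in size (31, 39, 53, 68 mm inside). This point: centre of the foot's top, where a vessel stands, 84 mm above the worktop; z up; the fingers stand on its x and y axes.
- clamp_39_seat (a point): Vessel clamp on the shaker's 256 x 272 mm platform: steel foot disc with a ring of four upright steel fingers, 39 mm across inside, 29 mm high above the foot, tips flared out 5 mm. Screwed down; the four clamps differ only in size (31, 39, 53, 68 mm inside). This point: centre of the foot's top, where a vessel stands, 84 mm above the worktop; z up; the fingers stand on its x and y axes.
- clamp_53_seat (a point): Vessel clamp on the shaker's 256 x 272 mm platform: steel foot disc with a ring of four upright steel fingers, 53 mm across inside, 29 mm high above the foot, tips flared out 5 mm. Screwed down; the four clamps differ only in size (31, 39, 53, 68 mm inside). This point: centre of the foot's top, where a vessel stands, 84 mm above the worktop; z up; the fingers stand on its x and y axes.
- clamp_68_seat (a point): Vessel clamp on the shaker's 256 x 272 mm platform: steel foot disc with a ring of four upright steel fingers, 68 mm across inside, 23 mm high above the foot, tips flared out 5 mm. Screwed down; the four clamps differ only in size (31, 39, 53, 68 mm inside). This point: centre of the foot's top, where a vessel stands, 84 mm above the worktop; z up; the fingers stand on its x and y axes.
- wash_bottle: Bystander: white wash bottle with a red cap and bent spout, 68 x 100 x 193 mm, loose on the worktop behind the vessels. Origin at its underside.
- measuring_cylinder: Bystander: slim glass measuring cylinder with a blue foot and collar, 52 x 60 x 185 mm, loose on the worktop behind the vessels, right of the wash bottle. Origin at the centre of its underside.
There are look-alikes about, which are no part of the job. Leave any red look-alike of the flask alone.

How it is judged:
At the end, for the whole second after the job is handed in: Each vessel stands upright (within 6 degrees) in its own clamp (amber bottle 31 mm, green-capped bottle 39 mm, stain jar 53 mm, flask 68 mm), its underside within 4 mm of the clamp's foot and its axis within 8 mm of the clamp's centre, all released and at rest (horizontal distance between amber_bottle and clamp_31_seat below 0.008 m and z of amber_bottle in the frame of clamp_31_seat below 0.004 m and angle between each of amber_bottle, green_bottle, stain_jar, flask's own z axis and vertical below 0.1 rad and linear speed of each of amber_bottle, green_bottle, stain_jar, flask below 0.02 m/s and horizontal distance between green_bottle and clamp_39_seat below 0.008 m and z of green_bottle in the frame of clamp_39_seat below 0.004 m and horizontal distance between stain_jar and clamp_53_seat below 0.008 m and z of stain_jar in the frame of clamp_53_seat below 0.004 m and horizontal distance between flask and clamp_68_seat below 0.008 m and z of flask in the frame of clamp_68_seat below 0.004 m); the robot touches nothing.
It fails at once if a vessel is tipped more than 40 degrees (angle between any of amber_bottle, green_bottle, stain_jar, flask's own z axis and vertical above 0.7 rad).
It fails at once if a vessel is dropped or thrown (moves faster than 0.5 m/s while the fingers do not hold it) ((contact force between the fingers and amber_bottle below 0.05 N and linear speed of amber_bottle above 0.5 m/s) or (contact force between the fingers and green_bottle below 0.05 N and linear speed of green_bottle above 0.5 m/s) or (contact force between the fingers and stain_jar below 0.05 N and linear speed of stain_jar above 0.5 m/s) or (contact force between the fingers and flask below 0.05 N and linear speed of flask above 0.5 m/s)).
It fails at once if the wash bottle is pushed more than 3 cm or knocked over (distance of wash_bottle from where it was at the start of the episode above 0.03 m or angle between wash_bottle's own z axis and vertical above 0.4 rad).
It fails at once if the measuring cylinder is pushed more than 3 cm or knocked over (distance of measuring_cylinder from where it was at the start of the episode above 0.03 m or angle between measuring_cylinder's own z axis and vertical above 0.4 rad).
It also fails if it takes over 118 s, if anything falls off the work surface, if the arm or the gripper's body presses on something with over 40 N, if the wrist force passes 120 N, or if a joint passes its speed limit or range.

### The arm

A 7-joint arm with a two-finger parallel gripper is mounted at the origin on a cart in front of the work surface, level with it; the furniture and walls round the work are solid. World frame = base frame: x ahead of the robot, y to its left, z up, the work surface at z = 0. Lengths are in m, angles in rad, forces in N, time in s.
With the tool pointing down it reaches from about 0.35 to 0.9 m from the base axis. Payload 19.9 kg.
Tool frame: the origin (TCP) lies at the very end of the fingers, on their centre line; the grasp point (between the pads) lies 19 mm behind it; z points along the fingers, y is the line along which they close (so a half turn about z gives the same grasp; the last joint's range is limited). The gripper opens to 94 mm and grips with 3 to 60 N. Pads are 16 mm wide; open, the fingers measure 119 mm over their backs; the gripper's body (75 mm by 177 mm) begins 78 mm behind the grasp point.
Start: joints at [-1.163, 0.417, -0.01, 1.614, 0.005, 1.111, -0.053], TCP at [0.272, 0.563, 0.205] pointing down, gripper open.
Joint ranges: [-2.81, 2.81], [-0.39, 2.02], [-1.27, 1.25], [0.06, 2.57], [-1.19, 4.33], [0.19, 2], [-2.82, 2.82]. Speed limits (rad/s): [1.89, 1.89, 2.39, 2.39, 3.01, 3.01, 3.01].

### API

Orientations are given as a unit quaternion [w, x, y, z].
In Python, from rig import robot gives the robot as it stands. The module is installed in compiled form; this text tells all that it offers.
- The arm moves only by the tool apply_moves, never from a script. Its argument "series" is a list of rows, each a list of 7 numbers: the shift along the tool's x, y, z as a fraction of full scale, then the turn, a rotation vector about the tool's x, y, z as a fraction of full scale, then the opening, from 0 (shut) to 1 (fully open). A call has 1 to 5 rows; each row shifts and turns the commanded pose from where the row before left it, along the tool's axes as they then stand; what a row does not reach is not made up. Full scale, the value 1, is 20 cm for a shift and 60 degrees for a turn. A row lasts 1/8 s, in which the tool goes at most 62.5 mm and 10.7 degrees, less where a joint would pass 70% of its speed; a pose out of reach is approached as far as the arm can. A call with a number of a shift or a turn outside -1 to 1 is refused whole. A call with a gripper value outside its range is refused whole. The fingers move at their own pace and stop on an object; "squeeze" is the grip in N (left out, the last holds). Time passes only in rows, so rows that do not move let the fingers close. It gives the time, the measured TCP pose, the force, the opening and the grip force at its end, in the units of the state.
- robot.sense(): the state, without advancing time (a new reading comes with each control period).
- robot.snapshot(name): name is "scene" or "side" or "wrist"; returns the picture (420x560x3 uint8, red, green, blue); there is no depth.
- robot.camera_model(name): a dict with "camera_matrix" (3x3 intrinsics, pixels), "rvec" (rotation vector, rad) and "tvec" (3), from world to camera coordinates, as OpenCV has them. Camera axes: x right, y down, z forward; pixel columns grow to the right and rows downward; lengths in m; the calibration is good to about 2 mm. A picture is of the moment at which its call begins: read the wrist's pose just before it. camera_model takes no time and is no camera call; for the wrist camera it gives the pose at the moment of the call.
- robot.close_job(): hands the job in; it is judged then, once.
Trained networks look in the newest picture that a camera, given by its name, has taken for a name from the list of things; names that differ only in an ending like _2 or _b are one class to them, and where a whole thing is asked for, a point or a joint stands for the part that bears it (a point fixed in the world has none). Each returns a list of dicts, best first, with "conf" (0 to 1); they miss things now and then, are a little off and sometimes report something else, mostly with a low value. They report only what shows in the picture. A call takes as long as a camera call. They do not tell look-alikes from the thing itself.
- robot.masks_of(label, camera): "pixels" (420x560 bool, what is visible of it) and "extent" ([left, top, right, bottom] in pixels, round what is visible of it).
- robot.tip_of(label, camera): "position" ([column, row] in pixels: a listed point, or the origin of a listed thing).
The state is a dict: "clock": time; "q": joint angles; "qd": joint speeds; "effort": joint torques, N m; "eef_pos": TCP position; "ee_rot": TCP orientation; "contact_force": force on the tool from outside, world axes, zero at the start; "moment": the same for the moment, N m; "grip_width": opening from 0.0 (shut) to 1.0 (fully open); "gripper_force": force on a finger pad.
Only numpy, scipy, OpenCV 4.12 (cv2) and the standard library are available. Lean on these libraries where they do the work, as an engineer would, in place of code of your own. Each camera call takes 0.05 s, during which the arm holds its last target. There are 200 camera calls.

## Working session

There is one attempt and no reset: what is moved stays moved. The work goes in short steps, Python scripts to look and compute and a tool call to move; the robot and the scene stay as the last step left them, time stands still between calls to the robot, and variables do not carry over. Pictures are saved under pics/ and viewed, at most 14 in all, crops included, and the job is handed in when it is done.

Besides the shell and the picture viewer there is one more tool, called by a JSON object that holds its "fn" and its "kwargs". apply_moves: Moves the arm, as the interface text tells. Its arguments: {"type":"object","properties":{"series":{"type":"array","items":{"type":"array","items":{"type":"number"}}},"squeeze":{"type":"number"}},"required":["series"]}

```bash
mkdir -p pics
cat > h.py <<'E'
import numpy as np, cv2
from rig import robot
from scipy.spatial.transform import Rotation as R
def snap(cam,name=None):
    im=robot.snapshot(cam)
    if name: cv2.imwrite('pics/'+name+'.png',im[:,:,::-1])
    return im,robot.camera_model(cam)
def proj(m,P):
    return cv2.projectPoints(np.float64(P).reshape(-1,1,3),np.float64(m['rvec']),np.float64(m['tvec']),np.float64(m['camera_matrix']),None)[0][:,0]
def ray(m,px):
    Rm=cv2.Rodrigues(np.float64(m['rvec']))[0];t=np.float64(m['tvec']).ravel()
    d=Rm.T@np.linalg.solve(np.float64(m['camera_matrix']),[px[0],px[1],1]);return -Rm.T@t,d/np.linalg.norm(d)
def at_z(m,px,z):
    c,d=ray(m,px);return c+d*(z-c[2])/d[2]
def tri(rays):
    A=np.zeros((3,3));b=np.zeros(3)
    for c,d in rays:
        P=np.eye(3)-np.outer(d,d);A+=P;b+=P@c
    x=np.linalg.solve(A,b);return x,[float(np.linalg.norm((np.eye(3)-np.outer(d,d))@(x-c))) for c,d in rays]
E
python3 - <<'E'
from h import *
s=robot.sense();print({k:np.round(v,3) for k,v in s.items()})
for c in ['scene','side','wrist']:
    im,m=snap(c,c+'0');print(c,np.round(ray(m,(280,210)),3),m['camera_matrix'][0][0])
V=['amber_bottle','green_bottle','stain_jar','flask'];S=['clamp_31_seat','clamp_39_seat','clamp_53_seat','clamp_68_seat']
for c in ['scene','side']:
    for l in V+S+['wash_bottle','measuring_cylinder']:
        print(c,l,[(round(d['conf'],2),np.round(d['position']).tolist()) for d in robot.tip_of(l,c)][:4])
E
```

```text
{'clock': np.float64(0.0), 'q': array([-1.163,  0.418, -0.01 ,  1.614,  0.005,  1.111, -0.053]), 'qd': array([-0.   ,  0.   ,  0.   ,  0.   , -0.   ,  0.001,  0.   ]), 'effort': array([-1.0000e-03, -8.5127e+01,  6.3800e-01, -4.2602e+01, -4.9000e-02,
        1.8000e-02,  0.0000e+00]), 'eef_pos': array([0.272, 0.563, 0.205]), 'ee_rot': array([-0.   ,  0.223,  0.975, -0.001]), 'contact_force': array([-0.056, -0.816,  0.457]), 'moment': array([ 0.057, -0.012,  0.024]), 'gripper_force': np.float64(0.0), 'grip_width': np.float64(1.0)}
scene [[-0.129 -1.089  1.069]
 [ 0.444  0.657 -0.61 ]] 546.9151508769885
side [[ 0.596  0.896  0.679]
 [-0.033 -0.834 -0.551]] 388.63078608964776
wrist [[ 0.205  0.595  0.383]
 [ 0.244 -0.113 -0.963]] 311.597761338014
scene amber_bottle [(0.59, [264.0, 284.0])]
scene green_bottle [(0.67, [302.0, 266.0])]
scene stain_jar [(0.88, [328.0, 290.0])]
scene flask [(0.96, [297.0, 318.0]), (0.75, [233.0, 298.0])]
scene clamp_31_seat [(0.47, [263.0, 182.0])]
scene clamp_39_seat [(0.57, [205.0, 180.0])]
scene clamp_53_seat [(0.52, [230.0, 196.0]), (0.35, [263.0, 186.0])]
scene clamp_68_seat [(0.74, [241.0, 168.0])]
scene wash_bottle [(0.76, [358.0, 239.0])]
scene measuring_cylinder [(0.78, [381.0, 273.0]), (0.62, [301.0, 316.0])]
side amber_bottle [(0.44, [317.0, 201.0])]
side green_bottle [(0.72, [282.0, 196.0])]
side stain_jar [(0.74, [278.0, 185.0])]
side flask [(0.79, [307.0, 180.0]), (0.72, [347.0, 199.0]), (0.64, [314.0, 266.0])]
side clamp_31_seat [(0.49, [258.0, 233.0])]
side clamp_39_seat [(0.55, [311.0, 266.0]), (0.41, [311.0, 177.0])]
side clamp_53_seat [(0.84, [304.0, 236.0])]
side clamp_68_seat []
side wash_bottle [(0.85, [218.0, 198.0])]
side measuring_cylinder [(0.68, [233.0, 178.0])]
```

View pics/scene0.png

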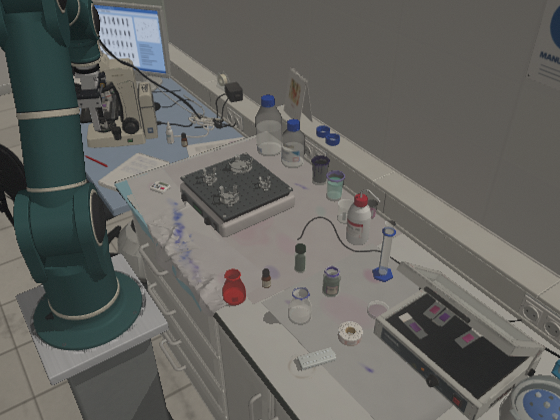

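View pics/side0.png

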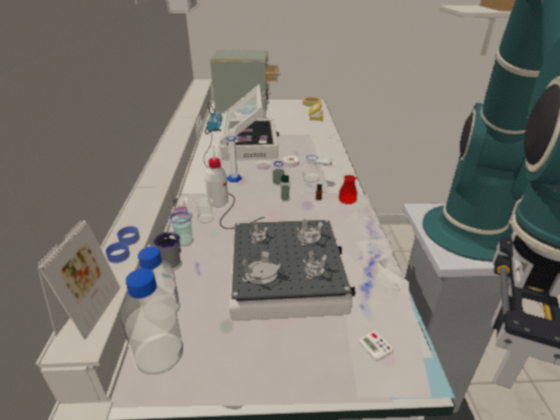

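View pics/wrist0.png

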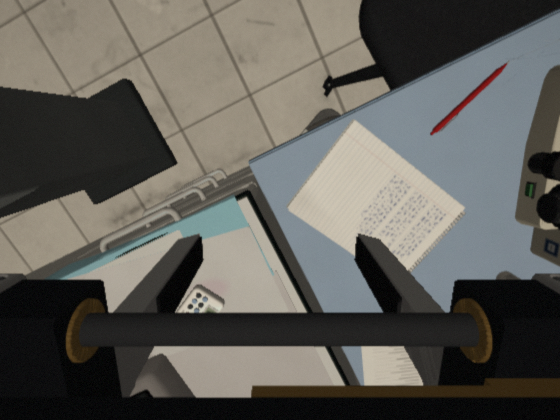

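The scene view shows the amber bottle at (266,284), the green one at (300,262), the jar at (331,285), the flask at (300,310) and the red look-alike at (233,290). In the side view the platform is around (288,265), with clamps near (260,235), (311,232), (262,270) and (316,266). The wrist camera sees only the bench corner.

Run:
```python
from h import *
ms=robot.camera_model('scene');md=robot.camera_model('side')
# vessels at bottom z=0 (approx px from tip_of) 
for n,a,b in [('amber',(264,284),(317,201)),('green',(302,266),(282,196)),('jar',(328,290),(278,185)),('flask',(297,318),(307,180)),('red',(233,298),(347,199)),
 ('c31',(263,182),(258,233)),('c53',(230,196),(304,236)),('c39',(205,180),(311,266)),('c68',(241,168),(262,270)),('wash',(358,239),(218,198)),('cyl',(381,273),(233,178))]:
    x,e=tri([ray(ms,a),ray(md,b)]);z=.084 if n[0]=='c' and n!='cyl' else 0
    print(n,np.round(x,3),np.round(e,3),np.round(at_z(ms,a,z),3),np.round(at_z(md,b,z),3))
c=[cv2.resize(cv2.imread('pics/scene0.png')[130:330,170:410],None,fx=2.5,fy=2.5,interpolation=2),cv2.resize(cv2.imread('pics/side0.png')[140:320,210:370],None,fx=2.5,fy=2.5,interpolation=2)]
cv2.imwrite('pics/c1.png',c[0]);cv2.imwrite('pics/c2.png',c[1])
```

```text
amber [ 0.43  -0.184 -0.003] [0.002 0.002] [ 0.427 -0.186  0.   ] [ 0.432 -0.181  0.   ]
green [ 0.546 -0.197  0.012] [0. 0.] [ 0.554 -0.187  0.   ] [ 0.545 -0.216  0.   ]
jar [ 0.558 -0.299 -0.004] [0.002 0.002] [ 0.557 -0.302  0.   ] [ 0.556 -0.291  0.   ]
flask [ 0.443 -0.331 -0.007] [0.008 0.008] [ 0.431 -0.335  0.   ] [ 0.451 -0.324  0.   ]
red [ 0.331 -0.186  0.003] [0.001 0.001] [ 0.331 -0.183  0.   ] [ 0.331 -0.19   0.   ]
c31 [0.619 0.112 0.093] [0.001 0.001] [0.625 0.123 0.084] [0.62  0.1   0.084]
c53 [0.503 0.117 0.084] [0.002 0.002] [0.501 0.117 0.084] [0.504 0.117 0.084]
c39 [0.489 0.236 0.085] [0.01 0.01] [0.479 0.237 0.084] [0.499 0.23  0.084]
c68 [0.611 0.236 0.081] [0.001 0.001] [0.609 0.232 0.084] [0.61  0.239 0.084]
wash [ 0.755 -0.195  0.009] [0.001 0.001] [ 0.761 -0.187  0.   ] [ 0.758 -0.211  0.   ]
cyl [ 0.716 -0.338  0.005] [0.001 0.001] [ 0.719 -0.334  0.   ] [ 0.717 -0.347  0.   ]
```

View pics/c1.png

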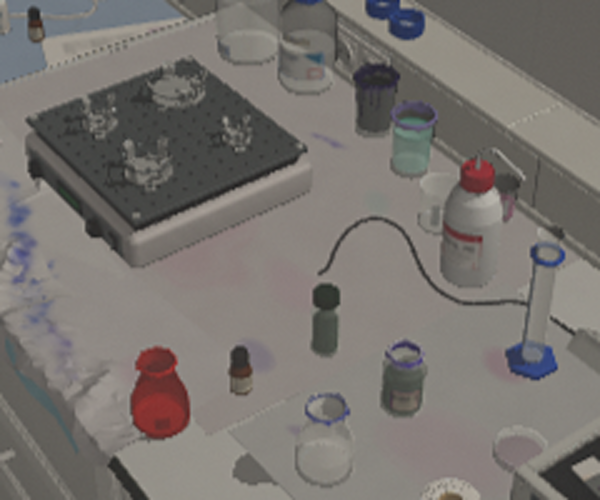

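The crop confirms which clamp is which: 68 far-left (175,88), 31 right (237,132), 53 near (147,168), 39 left (98,118). Amber, green, jar and flask agree with the network's reports. I'll move over the platform with the tool yawed 45°, so the gripper fingers pass between the clamp fingers.

{"fn": "apply_moves", "kwargs": {"series": [[0, 0, -0.24, 0, 0, 0.16, 1], [0, 0, -0.24, 0, 0, 0.16, 1], [-0.28, -0.05, 0, 0, 0, 0, 1], [-0.28, -0.05, 0, 0, 0, 0, 1], [-0.28, -0.05, 0, 0, 0, 0, 1]]}}

```text
clock: 1.78
eef_pos: [0.3702, 0.4213, 0.3016]
ee_rot: [0.0, 0.382, 0.924, 0.0]
contact_force: [1.0, 0.3, 0.3]
grip_width: 0.999
gripper_force: 0.0
```

{"fn": "apply_moves", "kwargs": {"series": [[-0.28, -0.05, 0, 0, 0, 0, 1], [-0.28, -0.05, 0, 0, 0, 0, 1], [-0.28, -0.05, 0, 0, 0, 0, 1], [-0.28, -0.05, 0, 0, 0, 0, 1], [0, 0, 0, 0, 0, 0, 1]]}}

```text
clock: 2.4
eef_pos: [0.5017, 0.2321, 0.3016]
ee_rot: [0.001, 0.385, 0.923, -0.0]
contact_force: [-0.2, 1.4, -1.1]
grip_width: 0.996
gripper_force: 0.0
```

Run:
```python
from h import *
s=robot.sense();print(s['clock'],np.round(s['eef_pos'],3),np.round(s['ee_rot'],4))
im,m=snap('wrist','w1');np.save('w1.npy',[*np.ravel(m['rvec']),*np.ravel(m['tvec'])])
for l in ['clamp_31_seat','clamp_39_seat','clamp_53_seat','clamp_68_seat']:
    print(l,[(round(d['conf'],2),np.round(d['position'],1).tolist(),np.round(at_z(m,d['position'],.084),3)) for d in robot.tip_of(l,'wrist')][:4])
```

```text
2.4 [0.502 0.232 0.302] [ 6.000e-04  3.854e-01  9.227e-01 -3.000e-04]
clamp_31_seat [(0.9, [279.9, 301.3], array([0.623, 0.114, 0.084]))]
clamp_39_seat [(0.71, [275.6, 173.2], array([0.489, 0.241, 0.084]))]
clamp_53_seat [(0.88, [213.3, 241.0], array([0.494, 0.115, 0.084]))]
clamp_68_seat [(0.59, [341.6, 234.8], array([0.611, 0.244, 0.084]))]
```

View pics/w1.png

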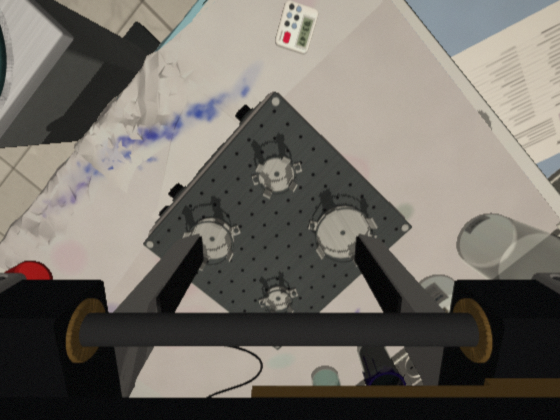

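The wrist view shows all four clamps: 39 at (276,174), 53 at (212,240), 68 at (342,233), 31 at (279,300). Next I'll zoom in to read the finger directions.

Run:
```python
import cv2
im=cv2.imread('pics/w1.png')[85:330,140:420]
cv2.imwrite('pics/w1c.png',cv2.resize(im,None,fx=2.4,fy=2.4,interpolation=2))
```

```text
(no output)
```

View pics/w1c.png

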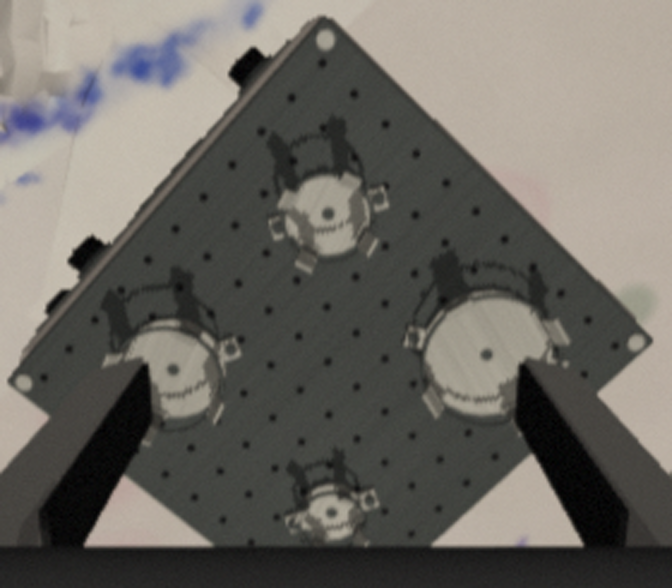

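{"fn": "apply_moves", "kwargs": {"series": [[0.25, 0, 0, 0, 0, 0, 1], [0.25, 0, 0, 0, 0, 0, 1], [0, 0, 0, 0, 0, 0, 1]]}}

```text
clock: 3.02
eef_pos: [0.4256, 0.3106, 0.3016]
ee_rot: [-0.0, 0.379, 0.925, 0.0]
contact_force: [0.7, -0.7, -0.6]
grip_width: 0.998
gripper_force: 0.0
```

Run:
```python
from h import *
s=robot.sense();print(s['clock'],np.round(s['eef_pos'],3),np.round(s['ee_rot'],4))
w=np.load('w1.npy');im,m=snap('wrist','w2');m1=dict(m,rvec=w[:3],tvec=w[3:])
T1={'31':(279.9,301.3),'39':(275.6,173.2),'53':(213.3,241),'68':(341.6,234.8)}
for k in T1:
    for d in robot.tip_of(f'clamp_{k}_seat','wrist')[:2]:
        x,e=tri([ray(m1,T1[k]),ray(m,d['position'])])
        print(k,round(d['conf'],2),np.round(d['position'],1),np.round(at_z(m,d['position'],.084),4),'tri',np.round(x,4),np.round(e,4))
im=cv2.resize(im[90:330,140:420],None,fx=2.4,fy=2.4,interpolation=2)
cv2.imwrite('pics/w2c.png',im[:,:,::-1])
```

```text
3.025 [0.426 0.311 0.302] [-4.000e-04  3.791e-01  9.253e-01  3.000e-04]
31 0.85 [274.4 363.3] [0.6205 0.1089 0.084 ] tri [0.6177 0.1157 0.0919] [0.0027 0.0027]
39 0.78 [275.5 250.8] [0.4915 0.2395 0.084 ] tri [0.4884 0.2422 0.0935] [0.0004 0.0004]
53 0.83 [214.3 312. ] [0.4967 0.1096 0.084 ] tri [0.4912 0.1234 0.1043] [0.0011 0.0011]
68 0.64 [335.5 308.9] [0.6161 0.2375 0.084 ] tri [0.5983 0.2471 0.1138] [0.0005 0.0005]
```

View pics/w2c.png

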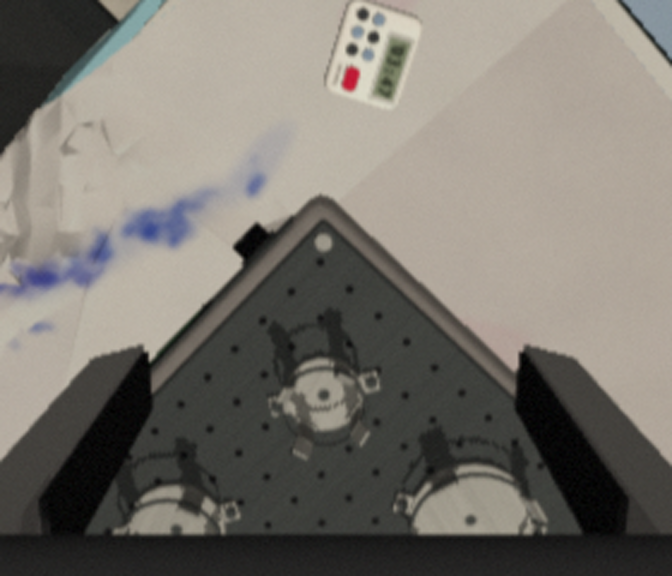

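The clamp centre screws are visible in full-picture pixels: 39 at (276.7,173.8), 53 at (212.1,238.8), 68 at (342.5,232.5), 31 at (277.9,298.3). The second view puts them at (275,254.2), (213.3,310.8) and (335.8,306.3). The clamp fingers lie about 27° off the tool's closing line.

Run:
```python
from h import *
w=np.load('w1.npy');m=robot.camera_model('wrist');m1=dict(m,rvec=w[:3],tvec=w[3:])
P1={'31':(277.9,298.3),'39':(276.7,173.8),'53':(212.1,238.8),'68':(342.5,232.5)}
P2={'39':(275,254.2),'53':(213.3,310.8),'68':(335.8,306.3)}
for k in P1:
    o=[at_z(m1,P1[k],.084)]
    if k in P2:o+=[at_z(m,P2[k],.084),*tri([ray(m1,P1[k]),ray(m,P2[k])])]
    print(k,[np.round(a,4).tolist() for a in o])
print(np.round(ray(m,(280,210)),4), np.round(ray(m1,(280,210)),4))
```

```text
31 [[0.6179, 0.1154, 0.084]]
39 [[0.4906, 0.2412, 0.084], [0.4962, 0.2327, 0.084], [0.4862, 0.2447, 0.1197], [0.0009, 0.0009]]
53 [[0.4911, 0.1167, 0.084], [0.4954, 0.1072, 0.084], [0.4863, 0.1301, 0.118], [0.0016, 0.0016]]
68 [[0.6094, 0.2472, 0.084], [0.615, 0.2372, 0.084], [0.5919, 0.2504, 0.1243], [0.0014, 0.0014]]
[[ 0.3771  0.3588  0.4799]
 [ 0.1932 -0.1869 -0.9632]] [[ 0.4483  0.2871  0.48  ]
 [ 0.1928 -0.1873 -0.9632]]
```

The two views disagree because I read the camera pose after the picture, while the arm was still settling. I'll correct both poses using the state sensed just before each picture.

```bash
sed -i 's/    im=robot.snapshot(cam)/    m=robot.camera_model(cam); im=robot.snapshot(cam)/; s/return im,robot.camera_model(cam)/return im,m/' h.py
python3 - <<'E'
from h import *
def T(p,q):
    A=np.eye(4);A[:3,:3]=R.from_quat([q[1],q[2],q[3],q[0]]).as_matrix();A[:3,3]=p;return A
m=robot.camera_model('wrist');s=robot.sense();C=np.eye(4);C[:3,:3]=cv2.Rodrigues(np.float64(m['rvec']))[0];C[:3,3]=np.ravel(m['tvec'])
E=C@T(s['eef_pos'],s['ee_rot']);np.save('E.npy',E);print(np.round(s['eef_pos'],4),np.round(s['ee_rot'],4))
def mm(p,q):
    W=E@np.linalg.inv(T(p,q));return dict(m,rvec=cv2.Rodrigues(W[:3,:3])[0],tvec=W[:3,3])
m1=mm([.5017,.2321,.3016],[.0006,.3854,.9227,-.0003]);m2=mm([.4256,.3106,.3016],[-.0004,.3791,.9253,.0003])
P1={'31':(277.9,298.3),'39':(276.7,173.8),'53':(212.1,238.8),'68':(342.5,232.5)}
P2={'39':(275,254.2),'53':(213.3,310.8),'68':(335.8,306.3)}
for k in P1:
    o=[at_z(m1,P1[k],.084)]
    if k in P2:o+=[at_z(m2,P2[k],.084),*tri([ray(m1,P1[k]),ray(m2,P2[k])])]
    print(k,[np.round(a,4).tolist() for a in o])
E
```

```text
[0.4293 0.3065 0.3014] [ 1.000e-04  3.829e-01  9.238e-01 -1.000e-04]
31 [[0.6191, 0.1122, 0.084]]
39 [[0.4922, 0.2385, 0.084], [0.493, 0.2376, 0.084], [0.4917, 0.239, 0.0884], [0.0, 0.0]]
53 [[0.4922, 0.1139, 0.084], [0.4932, 0.1122, 0.084], [0.4913, 0.1165, 0.0905], [0.0002, 0.0002]]
68 [[0.611, 0.2441, 0.084], [0.6117, 0.2431, 0.084], [0.6091, 0.2445, 0.0884], [0.0001, 0.0001]]
```

{"fn": "apply_moves", "kwargs": {"series": [[-0.195, -0.195, 0, 0, 0, 0, 1], [-0.195, -0.195, 0, 0, 0, 0, 1], [-0.195, -0.195, 0, 0, 0, 0, 1], [-0.195, -0.195, 0, 0, 0, 0, 1], [-0.195, -0.195, 0, 0, 0, 0, 1]]}}

```text
clock: 3.9
eef_pos: [0.4289, 0.0287, 0.3016]
ee_rot: [0.0, 0.383, 0.924, 0.0]
contact_force: [2.4, -0.4, 0.7]
grip_width: 1.0
gripper_force: 0.0
```

{"fn": "apply_moves", "kwargs": {"series": [[-0.195, -0.195, 0, 0, 0, 0, 1], [-0.195, -0.195, 0, 0, 0, 0, 1], [-0.195, -0.195, 0, 0, 0, 0, 1], [-0.195, -0.195, 0, 0, 0, 0, 1]]}}

```text
clock: 4.4
eef_pos: [0.4286, -0.1919, 0.3018]
ee_rot: [0.0, 0.383, 0.924, 0.0]
contact_force: [2.3, 0.3, -0.3]
grip_width: 1.004
gripper_force: 0.0
```

{"fn": "apply_moves", "kwargs": {"series": [[0, 0, 0, 0, 0, 0, 1], [0, 0, 0, 0, 0, 0, 1], [0, 0, 0, 0, 0, 0, 1]]}}

```text
clock: 4.78
eef_pos: [0.4293, -0.1886, 0.3014]
ee_rot: [-0.0, 0.382, 0.924, 0.0]
contact_force: [0.3, 0.4, -0.0]
grip_width: 1.002
gripper_force: 0.0
```

Run:
```python
from h import *
import json
s=robot.sense();print(s['clock'],np.round(s['eef_pos'],4),np.round(s['ee_rot'],4),np.round(s['q'],2))
im,m=snap('wrist','w3');np.save('w3.npy',[*np.ravel(m['rvec']),*np.ravel(m['tvec'])])
for l in ['amber_bottle','green_bottle','stain_jar','flask']:
    print(l,[(round(d['conf'],2),np.round(d['position'],1).tolist(),np.round(at_z(m,d['position'],0),3)) for d in robot.tip_of(l,'wrist')][:4],[(round(d['conf'],2),np.round(d['extent']).tolist()) for d in robot.masks_of(l,'wrist')][:3])
```

```text
4.775 [ 0.4293 -0.1886  0.3014] [-1.000e-04  3.818e-01  9.242e-01  1.000e-04] [-0.35  0.04  0.73  1.88 -0.03  1.23  1.17]
amber_bottle [(0.56, [277.2, 172.9], array([ 0.428, -0.19 ,  0.   ]))] []
green_bottle [(0.97, [323.9, 224.0], array([ 0.54 , -0.195,  0.   ]))] [(0.69, [312.0, 213.0, 345.0, 249.0])]
stain_jar [(0.84, [283.5, 276.5], array([ 0.561, -0.307,  0.   ])), (0.37, [502.5, 42.3], array([0.52 , 0.163, 0.   ]))] [(0.82, [268.0, 264.0, 299.0, 313.0])]
flask [(0.81, [238.8, 124.2], array([ 0.336, -0.179,  0.   ])), (0.63, [219.0, 239.1], array([ 0.438, -0.335,  0.   ]))] [(0.92, [199.0, 222.0, 239.0, 276.0]), (0.55, [211.0, 101.0, 257.0, 141.0])]
```

View pics/w3.png

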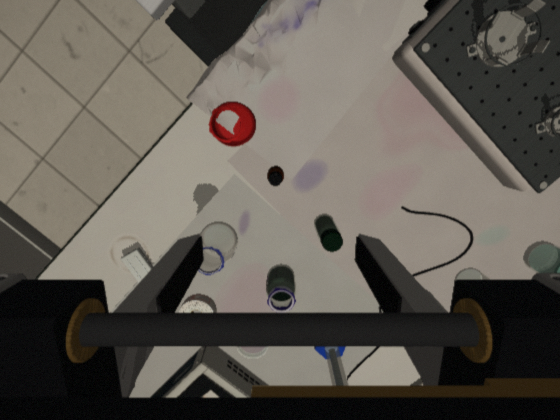

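From above, the amber cap is at (275.5,175.5), the green lid top at (332,239), the jar rim at (281,298), the flask rim at (209,260), and the red look-alike at (232,123).

Run:
```python
from h import *
m=robot.camera_model('wrist');ms=robot.camera_model('scene')
for n,b,t,z,sc in [('amber',(277.2,172.9),(275.5,175.5),.057,(266,270)),('green',(323.9,224),(332,239),.088,(300,247)),('jar',(283.5,276.5),(281,298),.079,(331.5,270)),('flask',(219,239.1),(209,260),.087,(301,292.5))]:
    x,e=tri([ray(m,t),ray(ms,sc)])
    print(n,'base',np.round(at_z(m,b,0),4),'top',np.round(at_z(m,t,z),4),'tri top',np.round(x,4),np.round(e,4),proj(m,[[*at_z(m,t,z)[:2],0]]).round(0))
im=robot.snapshot('wrist');cv2.imwrite('pics/w3c.png',cv2.resize(im[150:330,180:370,::-1],None,fx=3.2,fy=3.2,interpolation=2))
```

```text
amber base [ 0.4279 -0.191   0.    ] top [ 0.4227 -0.1888  0.057 ] tri top [ 0.4267 -0.1908  0.0551] [0.0041 0.0041] [[276. 170.]]
green base [ 0.5401 -0.1963  0.    ] top [ 0.5333 -0.1922  0.088 ] tri top [ 0.538  -0.1936  0.0828] [0.0024 0.0024] [[323. 219.]]
jar base [ 0.5604 -0.3084  0.    ] top [ 0.5519 -0.3068  0.079 ] tri top [ 0.5556 -0.3085  0.0775] [0.0028 0.0028] [[281. 273.]]
flask base [ 0.4377 -0.3358  0.    ] top [ 0.4375 -0.332   0.087 ] tri top [ 0.4398 -0.3339  0.0851] [0.0021 0.0021] [[220. 237.]]
```

View pics/w3c.png

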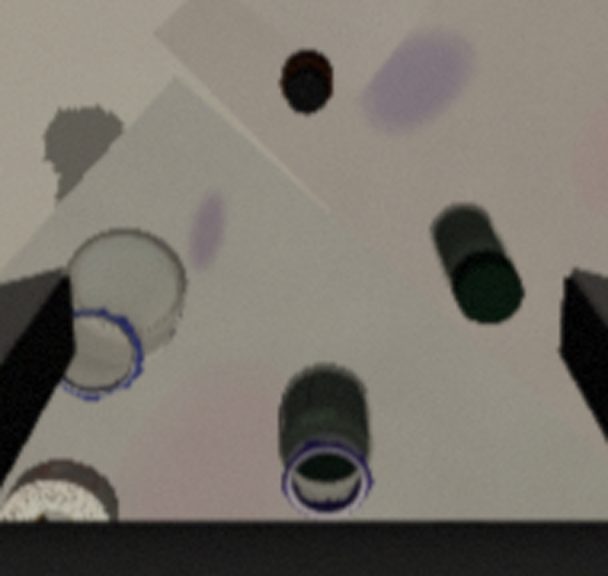

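{"fn": "apply_moves", "kwargs": {"series": [[-0.136, -0.12, 0.22, 0, 0, 0, 1], [-0.136, -0.12, 0.22, 0, 0, 0, 1], [-0.136, -0.12, 0.22, 0, 0, 0, 1], [-0.136, -0.12, 0.22, 0, 0, 0, 1], [0, 0, 0, 0, 0, 0, 1]]}}

```text
clock: 5.9
eef_pos: [0.4358, -0.336, 0.1223]
ee_rot: [-0.003, 0.384, 0.923, -0.001]
contact_force: [0.9, 0.5, 1.0]
grip_width: 1.001
gripper_force: 0.0
```

{"fn": "apply_moves", "kwargs": {"series": [[0, 0, 0, 0, 0, 0, 1], [0, 0, 0, 0, 0, 0, 1]]}}

```text
clock: 6.15
eef_pos: [0.4392, -0.3336, 0.1268]
ee_rot: [0.001, 0.382, 0.924, 0.0]
contact_force: [0.7, -0.3, 0.3]
grip_width: 1.003
gripper_force: 0.0
```

```bash
cat > look.py <<'E'
import sys
from h import *
lab,name=sys.argv[1:3]
s=robot.sense();print(s['clock'],np.round(s['eef_pos'],4),np.round(s['ee_rot'],4),np.round(s['grip_width'],3),np.round(s['gripper_force'],1))
im,m=snap('wrist',name);print('tcp px',proj(m,[s['eef_pos']]).round(0))
np.save(name+'.npy',[*np.ravel(m['rvec']),*np.ravel(m['tvec'])])
for d in robot.tip_of(lab,'wrist')[:2]:print('tip',round(d['conf'],2),np.round(d['position'],1),np.round(at_z(m,d['position'],0),4))
for d in robot.masks_of(lab,'wrist')[:2]:print('mask',round(d['conf'],2),np.round(d['extent']))
E
python3 look.py flask w4
```

```text
6.15 [ 0.4392 -0.3336  0.1268] [1.000e-03 3.818e-01 9.242e-01 3.000e-04] 1.003 0.0
tcp px [[278. 248.]]
tip 0.95 [277.7 200. ] [ 0.4394 -0.3347  0.    ]
mask 0.8 [281.   0. 353.  28.]
mask 0.75 [244. 170. 310. 255.]
```

View pics/w4.png

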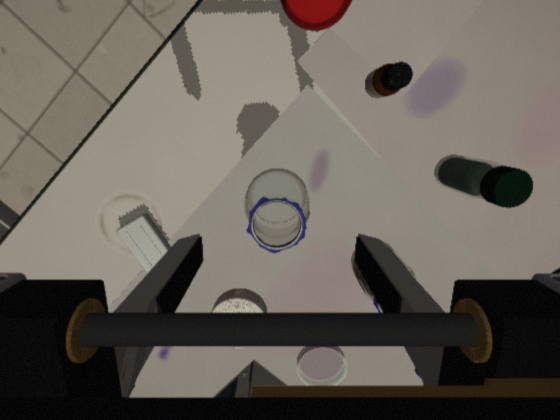

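The flask rim is centred at (277,224), within 2 mm of the tool axis. Descending and gripping.

{"fn": "apply_moves", "kwargs": {"series": [[0, 0, 0.16, 0, 0, 0, 1], [0, 0, 0.16, 0, 0, 0, 1], [0, 0, 0.12, 0, 0, 0, 1], [0, 0, 0.05, 0, 0, 0, 1], [0, 0, 0, 0, 0, 0, 1]], "squeeze": 20}}

```text
clock: 6.92
eef_pos: [0.4383, -0.3342, 0.0278]
ee_rot: [0.0, 0.382, 0.924, -0.0]
contact_force: [0.3, 0.5, 0.5]
grip_width: 1.002
gripper_force: 0.0
```

{"fn": "apply_moves", "kwargs": {"series": [[0, 0, 0, 0, 0, 0, 0.6], [0, 0, 0, 0, 0, 0, 0.6], [0, 0, 0, 0, 0, 0, 0], [0, 0, 0, 0, 0, 0, 0], [0, 0, 0, 0, 0, 0, 0]]}}

```text
clock: 7.55
eef_pos: [0.4384, -0.3343, 0.0277]
ee_rot: [0.0, 0.382, 0.924, 0.0]
contact_force: [0.5, 1.5, 4.6]
grip_width: 0.644
gripper_force: 20.0
```

{"fn": "apply_moves", "kwargs": {"series": [[0, 0, 0, 0, 0, 0, 0], [0, 0, 0, 0, 0, 0, 0], [0, 0, -0.05, 0, 0, 0, 0], [0, 0, -0.1, 0, 0, 0, 0], [0, 0, 0, 0, 0, 0, 0]]}}

```text
clock: 8.18
eef_pos: [0.439, -0.3349, 0.0594]
ee_rot: [0.001, 0.382, 0.924, -0.0]
contact_force: [0.2, -0.1, -1.9]
grip_width: 0.639
gripper_force: 20.0
```

{"fn": "apply_moves", "kwargs": {"series": [[0, 0, -0.15, 0, 0, 0, 0], [0, 0, -0.25, 0, 0, 0, 0], [0, 0, -0.25, 0, 0, 0, 0], [0, 0, -0.2, 0, 0, 0, 0], [0, 0, -0.05, 0, 0, 0, 0]]}}

```text
clock: 8.8
eef_pos: [0.4388, -0.3347, 0.2397]
ee_rot: [0.002, 0.382, 0.924, 0.0]
contact_force: [-0.2, 0.2, -2.4]
grip_width: 0.636
gripper_force: 20.0
```

{"fn": "apply_moves", "kwargs": {"series": [[0, 0, 0, 0, 0, 0, 0], [0, 0, 0, 0, 0, 0, 0]]}}

```text
clock: 9.05
eef_pos: [0.4378, -0.3338, 0.2362]
ee_rot: [-0.001, 0.382, 0.924, 0.0]
contact_force: [-0.1, 0.3, -1.1]
grip_width: 0.636
gripper_force: 20.0
```

```bash
python3 look.py flask w5
python3 - <<'E'
from h import *
robot.snapshot('scene')
for l in ['flask']:
  for d in robot.masks_of(l,'scene')[:3]: print(d['conf'],d['extent'])
E
```

```text
9.05 [ 0.4378 -0.3338  0.2362] [-9.000e-04  3.824e-01  9.240e-01  0.000e+00] 0.636 20.0
tcp px [[278. 248.]]
tip 0.71 [278.5 231.5] [ 0.4891 -0.3853  0.    ]
tip 0.57 [307.4  30.3] [ 0.3332 -0.1807  0.    ]
mask 0.94 [282.   2. 336.  56.]
mask 0.89 [226. 190. 332. 314.]
0.86 [220.0, 267.0, 246.3, 307.6]
0.83 [285.3, 237.5, 316.6, 264.0]
```

View pics/w5.png

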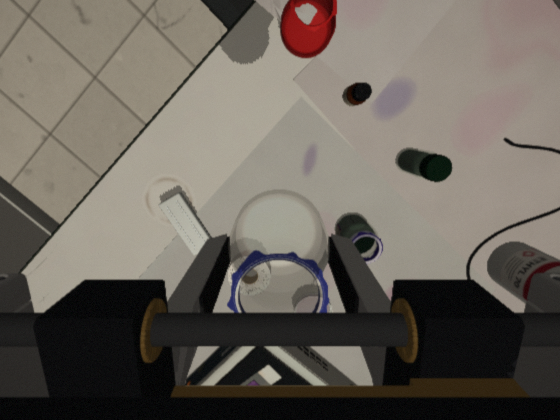

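The flask is held upright, with its base at (278,231). That is on the axis and about 30 mm below the fingertips. Carrying it over the 68 clamp.

{"fn": "apply_moves", "kwargs": {"series": [[0.05, 0.09, 0, 0, 0, 0, 0], [0.1, 0.18, 0, 0, 0, 0, 0], [0.1, 0.18, 0, 0, 0, 0, 0], [0.1, 0.18, 0, 0, 0, 0, 0], [0.1, 0.18, 0, 0, 0, 0, 0]]}}

```text
clock: 9.93
eef_pos: [0.4892, -0.1547, 0.2374]
ee_rot: [-0.0, 0.382, 0.924, -0.0]
contact_force: [0.7, -0.1, -0.7]
grip_width: 0.643
gripper_force: 20.0
```

{"fn": "apply_moves", "kwargs": {"series": [[0.1, 0.18, 0, 0, 0, 0, 0], [0.1, 0.18, 0, 0, 0, 0, 0], [0.1, 0.18, 0, 0, 0, 0, 0], [0.1, 0.18, 0, 0, 0, 0, 0], [0.1, 0.18, 0, 0, 0, 0, 0]]}}

```text
clock: 10.55
eef_pos: [0.5457, 0.0433, 0.2373]
ee_rot: [-0.0, 0.382, 0.924, -0.0]
contact_force: [0.4, -0.1, -1.7]
grip_width: 0.64
gripper_force: 20.0
```

{"fn": "apply_moves", "kwargs": {"series": [[0.1, 0.18, 0, 0, 0, 0, 0], [0.1, 0.18, 0, 0, 0, 0, 0], [0.1, 0.18, 0, 0, 0, 0, 0], [0.1, 0.18, 0, 0, 0, 0, 0], [0.077, 0.225, 0, 0, 0, 0, 0]]}}

```text
clock: 11.18
eef_pos: [0.6117, 0.2444, 0.2373]
ee_rot: [-0.0, 0.382, 0.924, -0.0]
contact_force: [1.0, -0.4, -0.6]
grip_width: 0.638
gripper_force: 20.0
```

{"fn": "apply_moves", "kwargs": {"series": [[0, 0, 0, 0, 0, 0, 0], [0, 0, 0, 0, 0, 0, 0], [0, 0, 0, 0, 0, 0, 0]]}}

```text
clock: 11.55
eef_pos: [0.6116, 0.242, 0.2376]
ee_rot: [0.0, 0.383, 0.924, -0.0]
contact_force: [-0.1, 0.2, -1.2]
grip_width: 0.641
gripper_force: 20.0
```

```bash
python3 look.py flask w6
python3 - <<'E'
from h import *
m=robot.camera_model('wrist')
print('68 seat px',proj(m,[[.6114,.2436,.084]]).round(1))
for d in robot.tip_of('clamp_68_seat','wrist')[:2]:print(d['conf'],d['position'],at_z(m,d['position'],.084))
E
```

```text
11.55 [0.6116 0.242  0.2376] [ 0.000e+00  3.831e-01  9.237e-01 -1.000e-04] 0.641 20.0
tcp px [[278. 248.]]
tip 0.56 [278.  232.6] [0.6643 0.1882 0.    ]
mask 0.92 [228. 187. 332. 312.]
68 seat px [[279.  192.6]]
0.97 [279.6, 197.1] [0.6153713  0.24050075 0.084     ]
```

View pics/w6.png

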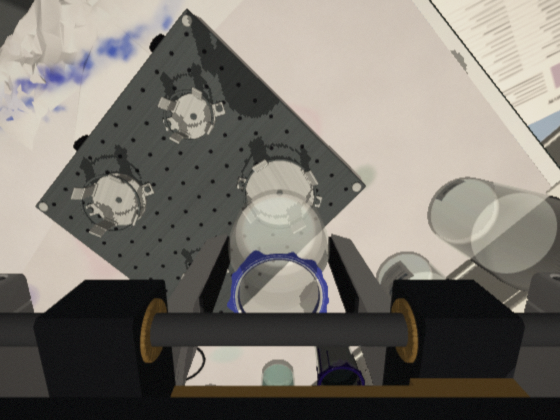

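The seat screw is visible at (279.5,191), where the estimate predicts it within 1–2 px. Lowering the flask.

{"fn": "apply_moves", "kwargs": {"series": [[0.01, 0, 0.1, 0, 0, 0, 0], [0, 0, 0.15, 0, 0, 0, 0], [0, 0, 0.12, 0, 0, 0, 0], [0, 0, 0.08, 0, 0, 0, 0], [0, 0, 0.06, 0, 0, 0, 0]]}}

```text
clock: 12.38
eef_pos: [0.6103, 0.2445, 0.135]
ee_rot: [0.0, 0.382, 0.924, 0.0]
contact_force: [0.1, 0.6, -1.2]
grip_width: 0.643
gripper_force: 20.0
```

{"fn": "apply_moves", "kwargs": {"series": [[0, 0, 0.03, 0, 0, 0, 0], [0, 0, 0.02, 0, 0, 0, 0], [0, 0, 0.02, 0, 0, 0, 0], [0, 0, 0.01, 0, 0, 0, 0], [0, 0, 0, 0, 0, 0, 0]]}}

```text
clock: 13.0
eef_pos: [0.6102, 0.2445, 0.1195]
ee_rot: [0.0, 0.382, 0.924, -0.0]
contact_force: [-0.2, -0.4, -1.9]
grip_width: 0.637
gripper_force: 20.0
```

{"fn": "apply_moves", "kwargs": {"series": [[0, 0, 0.01, 0, 0, 0, 0], [0, 0, 0, 0, 0, 0, 0], [0, 0, 0, 0, 0, 0, 0]]}}

```text
clock: 13.38
eef_pos: [0.6102, 0.2445, 0.1175]
ee_rot: [0.0, 0.382, 0.924, -0.0]
contact_force: [-0.1, -1.2, -0.6]
grip_width: 0.64
gripper_force: 20.0
```

{"fn": "apply_moves", "kwargs": {"series": [[0, 0, 0.01, 0, 0, 0, 0], [0, 0, 0, 0, 0, 0, 0], [0, 0, 0, 0, 0, 0, 0]]}}

```text
clock: 13.75
eef_pos: [0.6102, 0.2445, 0.1154]
ee_rot: [0.0, 0.382, 0.924, -0.0]
contact_force: [-0.2, 0.3, -1.8]
grip_width: 0.639
gripper_force: 20.0
```

{"fn": "apply_moves", "kwargs": {"series": [[0, 0, 0.01, 0, 0, 0, 0], [0, 0, 0, 0, 0, 0, 0], [0, 0, 0, 0, 0, 0, 0]]}}

```text
clock: 14.12
eef_pos: [0.6102, 0.2445, 0.1134]
ee_rot: [0.0, 0.382, 0.924, -0.0]
contact_force: [0.3, 0.4, -1.0]
grip_width: 0.64
gripper_force: 20.0
```

{"fn": "apply_moves", "kwargs": {"series": [[0, 0, 0.01, 0, 0, 0, 0], [0, 0, 0, 0, 0, 0, 0], [0, 0, 0, 0, 0, 0, 0]]}}

```text
clock: 14.5
eef_pos: [0.6103, 0.2446, 0.1118]
ee_rot: [0.0, 0.382, 0.924, 0.0]
contact_force: [-1.3, -0.2, 5.5]
grip_width: 0.64
gripper_force: 20.0
```

{"fn": "apply_moves", "kwargs": {"series": [[0, 0, 0.005, 0, 0, 0, 0], [0, 0, 0, 0, 0, 0, 0], [0, 0, 0, 0, 0, 0, 0]]}}

```text
clock: 14.88
eef_pos: [0.6104, 0.2445, 0.1116]
ee_rot: [0.0, 0.382, 0.924, 0.0]
contact_force: [-7.6, -3.2, 19.8]
grip_width: 0.641
gripper_force: 20.0
```

Contact comes exactly at the expected height (27.8 mm above the seat), so the flask is fully down. Easing off, releasing and rising.

{"fn": "apply_moves", "kwargs": {"series": [[0, 0, -0.005, 0, 0, 0, 0], [0, 0, 0, 0, 0, 0, 0.7], [0, 0, 0, 0, 0, 0, 0.75], [0, 0, 0, 0, 0, 0, 0.85], [0, 0, 0, 0, 0, 0, 0.9]]}}

```text
clock: 15.5
eef_pos: [0.6102, 0.2445, 0.1113]
ee_rot: [0.0, 0.382, 0.924, -0.0]
contact_force: [0.1, -0.6, 0.6]
grip_width: 0.891
gripper_force: 0.0
```

{"fn": "apply_moves", "kwargs": {"series": [[0, 0, -0.1, 0, 0, 0, 0.9], [0, 0, -0.15, 0, 0, 0, 0.9], [0, 0, -0.25, 0, 0, 0, 0.9], [0, 0, -0.25, 0, 0, 0, 0.9], [0, 0, 0, 0, 0, 0, 0.9]]}}

```text
clock: 16.12
eef_pos: [0.6118, 0.2446, 0.2669]
ee_rot: [0.002, 0.383, 0.924, 0.003]
contact_force: [0.1, -0.6, -1.0]
grip_width: 0.898
gripper_force: 0.0
```

```bash
python3 look.py flask w7
python3 - <<'E'
from h import *
m=robot.camera_model('wrist');ms=robot.camera_model('scene');md=robot.camera_model('side')
print('pred flask base,rim px',proj(m,[[.6114,.2436,.084],[.6114,.2436,.171]]).round(1))
for d in robot.masks_of('flask','wrist'):
    p=d['pixels'].nonzero();print(d['conf'],d['extent'],p[1].mean(),p[0].mean())
for k,x in [('39',(.4926,.238)),('53',(.4927,.113)),('31',(.6195,.1117))]:
    print(k,proj(m,[[*x,.084]]).round(1),[(round(d['conf'],2),np.round(d['position'],1)) for d in robot.tip_of(f'clamp_{k}_seat','wrist')])
E
```

```text
16.125 [0.6118 0.2446 0.2669] [0.0023 0.3826 0.9239 0.0027] 0.898 0.0
tcp px [[278. 248.]]
tip 0.79 [278.  185.1] [0.622  0.2359 0.    ]
mask 0.59 [247. 160. 307. 229.]
pred flask base,rim px [[278.9 190.4]
 [279.  210.6]]
0.59 [247.4, 159.8, 307.0, 228.7] 276.51763907734056 191.94572591587516
39 [[199.1 119.1]] [(0.69, array([197.1, 119. ])), (0.52, array([207.2, 265.5]))]
53 [[128.7 197.3]] [(0.87, array([130.5, 197.3]))]
31 [[208.7 268.1]] [(0.68, array([205.1, 264.6]))]
```

View pics/w7.png

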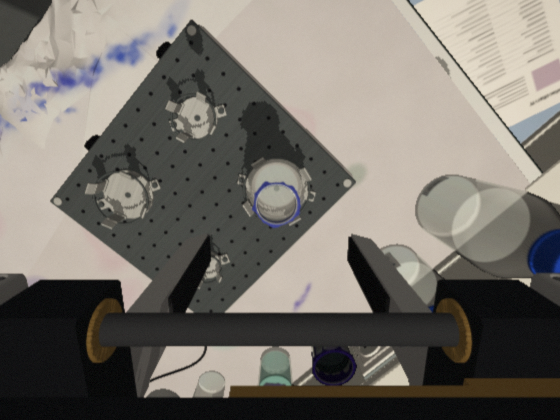

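The flask stands in the 68 clamp (base at (278,188), rim at (278,202)), upright and centred. Next is the green bottle.

{"fn": "apply_moves", "kwargs": {"series": [[-0.129, -0.181, 0, 0, 0, 0, 1], [-0.129, -0.181, 0, 0, 0, 0, 1], [-0.129, -0.181, 0, 0, 0, 0, 1], [-0.129, -0.181, 0, 0, 0, 0, 1], [-0.129, -0.181, 0, 0, 0, 0, 1]]}}

```text
clock: 17.1
eef_pos: [0.573, 0.0239, 0.2611]
ee_rot: [-0.0, 0.382, 0.924, -0.0]
contact_force: [0.7, 0.6, 0.5]
grip_width: 1.001
gripper_force: 0.0
```

{"fn": "apply_moves", "kwargs": {"series": [[-0.129, -0.181, 0, 0, 0, 0, 1], [-0.129, -0.181, 0.1, 0, 0, 0, 1], [-0.129, -0.181, 0.14, 0, 0, 0, 1], [-0.129, -0.181, 0.14, 0, 0, 0, 1], [-0.129, -0.181, 0.14, 0, 0, 0, 1]]}}

```text
clock: 17.73
eef_pos: [0.5363, -0.1952, 0.1564]
ee_rot: [-0.0, 0.382, 0.924, -0.0]
contact_force: [0.4, -0.8, -0.9]
grip_width: 1.0
gripper_force: 0.0
```

{"fn": "apply_moves", "kwargs": {"series": [[0, 0, 0, 0, 0, 0, 1], [0, 0, 0, 0, 0, 0, 1], [0, 0, 0, 0, 0, 0, 1]]}}

```text
clock: 18.1
eef_pos: [0.5374, -0.1929, 0.1579]
ee_rot: [0.0, 0.382, 0.924, 0.0]
contact_force: [0.1, 0.2, 0.5]
grip_width: 1.001
gripper_force: 0.0
```

```bash
cat >> look.py <<'E'
K={'green_bottle':.088,'amber_bottle':.057,'stain_jar':.079,'flask':.087}
x=s['eef_pos']
if lab in K: print('px if on axis base/top',proj(m,[[x[0],x[1],0],[x[0],x[1],K[lab]]]).round(1))
for d in robot.masks_of(lab,'wrist')[:3]:
    u=d['pixels'].astype(np.uint8);h=cv2.convexHull(cv2.findNonZero(u));print('minrect',np.round(cv2.minAreaRect(h)[0],1),np.round(cv2.minAreaRect(h)[1]),'row range',np.round(d['extent'],1))
E
python3 look.py green_bottle w8
python3 - <<'E'
from h import *
w=np.load('w6.npy');m=robot.camera_model('wrist');m=dict(m,rvec=w[:3],tvec=w[3:])
for k,p in [('39',(194,117)),('53',(118,200)),('68',(279.5,191))]:print(k,at_z(m,p,.084).round(4))
E
```

```text
18.1 [ 0.5374 -0.1929  0.1579] [3.000e-04 3.817e-01 9.243e-01 2.000e-04] 1.001 0.0
tcp px [[278. 248.]]
tip 0.75 [278.4 191.6] [ 0.5367 -0.1921  0.    ]
mask 0.66 [260. 180. 296. 230.]
px if on axis base/top [[278.4 192.5]
 [278.4 215.3]]
minrect [277. 205.] [52. 34.] row range [259.6 179.8 296.3 229.8]
39 [0.4936 0.2375 0.084 ]
53 [0.4922 0.1123 0.084 ]
68 [0.6104 0.2447 0.084 ]
```

{"fn": "apply_moves", "kwargs": {"series": [[0, 0, 0.15, 0, 0, 0, 1], [0, 0, 0.2, 0, 0, 0, 1], [0, 0, 0.15, 0, 0, 0, 1], [0, 0, 0.065, 0, 0, 0, 1], [0, 0, 0, 0, 0, 0, 1]]}}

```text
clock: 18.92
eef_pos: [0.5368, -0.1939, 0.0445]
ee_rot: [-0.0, 0.382, 0.924, -0.0]
contact_force: [0.3, 0.2, 0.8]
grip_width: 0.997
gripper_force: 0.0
```

{"fn": "apply_moves", "kwargs": {"series": [[0, 0, 0, 0, 0, 0, 0.42], [0, 0, 0, 0, 0, 0, 0.38], [0, 0, 0, 0, 0, 0, 0.3], [0, 0, 0, 0, 0, 0, 0], [0, 0, 0, 0, 0, 0, 0]]}}

```text
clock: 19.55
eef_pos: [0.5369, -0.1939, 0.0446]
ee_rot: [0.0, 0.382, 0.924, -0.0]
contact_force: [-0.2, 0.5, 1.1]
grip_width: 0.506
gripper_force: 0.0
```

{"fn": "apply_moves", "kwargs": {"series": [[0, 0, 0, 0, 0, 0, 0], [0, 0, 0, 0, 0, 0, 0], [0, 0, 0, 0, 0, 0, 0], [0, 0, 0, 0, 0, 0, 0]]}}

```text
clock: 20.05
eef_pos: [0.5368, -0.194, 0.0445]
ee_rot: [0.0, 0.382, 0.924, -0.0]
contact_force: [0.9, -0.2, -0.9]
grip_width: 0.347
gripper_force: 20.0
```

{"fn": "apply_moves", "kwargs": {"series": [[0, 0, -0.05, 0, 0, 0, 0], [0, 0, -0.15, 0, 0, 0, 0], [0, 0, -0.25, 0, 0, 0, 0], [0, 0, -0.2, 0, 0, 0, 0], [0, 0, -0.12, 0, 0, 0, 0]]}}

```text
clock: 20.68
eef_pos: [0.5371, -0.1942, 0.2011]
ee_rot: [0.001, 0.383, 0.924, 0.0]
contact_force: [-0.3, -0.5, -2.4]
grip_width: 0.349
gripper_force: 20.0
```

{"fn": "apply_moves", "kwargs": {"series": [[0.08, 0.06, 0, 0, 0, 0, 0], [0.15, 0.123, 0, 0, 0, 0, 0], [0.15, 0.123, 0, 0, 0, 0, 0], [0.15, 0.123, 0, 0, 0, 0, 0], [0.15, 0.123, 0, 0, 0, 0, 0]]}}

```text
clock: 21.3
eef_pos: [0.5183, -0.0186, 0.1991]
ee_rot: [0.0, 0.383, 0.924, 0.0]
contact_force: [1.5, 0.6, -1.2]
grip_width: 0.35
gripper_force: 20.0
```

{"fn": "apply_moves", "kwargs": {"series": [[0.15, 0.123, 0, 0, 0, 0, 0], [0.15, 0.123, 0, 0, 0, 0, 0], [0.15, 0.123, 0, 0, 0, 0, 0], [0.15, 0.123, 0, 0, 0, 0, 0], [0.15, 0.123, 0, 0, 0, 0, 0]]}}

```text
clock: 21.92
eef_pos: [0.4992, 0.1744, 0.1991]
ee_rot: [0.0, 0.383, 0.924, 0.0]
contact_force: [0.3, -0.2, -1.2]
grip_width: 0.348
gripper_force: 20.0
```

{"fn": "apply_moves", "kwargs": {"series": [[0.15, 0.123, 0, 0, 0, 0, 0], [0.1, 0.08, 0, 0, 0, 0, 0], [0, 0, 0, 0, 0, 0, 0], [0, 0, 0, 0, 0, 0, 0], [0, 0, 0, 0, 0, 0, 0]]}}

```text
clock: 22.55
eef_pos: [0.493, 0.2364, 0.1987]
ee_rot: [0.0, 0.383, 0.924, 0.0]
contact_force: [0.5, 0.2, -2.8]
grip_width: 0.349
gripper_force: 20.0
```

```bash
python3 look.py green_bottle w9
python3 - <<'E'
from h import *
m=robot.camera_model('wrist');x=robot.sense()['eef_pos']
print('held base/top if on axis',proj(m,[[x[0],x[1],x[2]-.0445],[x[0],x[1],x[2]+.0435]]).round(1))
for k,x in [('39',(.4933,.2378)),('53',(.4925,.1127)),('31',(.6195,.1117))]:
    print(k,proj(m,[[*x,.084]]).round(1),[(round(d['conf'],2),np.round(d['position'],1)) for d in robot.tip_of(f'clamp_{k}_seat','wrist')])
E
```

```text
22.55 [0.493  0.2364 0.1987] [1.000e-04 3.831e-01 9.237e-01 0.000e+00] 0.349 20.0
tcp px [[278. 248.]]
tip 0.67 [279.4 226.4] [0.5313 0.1997 0.    ]
mask 0.56 [251. 207. 311. 307.]
px if on axis base/top [[278.5 185.5]
 [278.5 203.2]]
minrect [279.  256.5] [101.  58.] row range [250.6 206.7 310.7 306.9]
held base/top if on axis [[278.4 224.9]
 [278.3 282.7]]
39 [[279.4 201.9]] [(0.31, array([363.5, 270.9]))]
53 [[193.8 283.7]] [(0.79, array([198.4, 285.5]))]
31 [[279.3 356.9]] [(0.94, array([280.5, 356.6]))]
```

{"fn": "apply_moves", "kwargs": {"series": [[0.004, 0.006, 0.06, 0, 0, 0, 0], [0, 0, 0.1, 0, 0, 0, 0], [0, 0, 0.08, 0, 0, 0, 0], [0, 0, 0.06, 0, 0, 0, 0], [0, 0, 0.03, 0, 0, 0, 0]]}}

```text
clock: 23.52
eef_pos: [0.4929, 0.2387, 0.1317]
ee_rot: [-0.0, 0.382, 0.924, -0.0]
contact_force: [0.9, -0.6, -1.6]
grip_width: 0.35
gripper_force: 20.0
```

{"fn": "apply_moves", "kwargs": {"series": [[0, 0, 0.01, 0, 0, 0, 0], [0, 0, 0, 0, 0, 0, 0], [0, 0, 0, 0, 0, 0, 0]]}}

```text
clock: 23.9
eef_pos: [0.4933, 0.2389, 0.1309]
ee_rot: [0.0, 0.382, 0.924, 0.0]
contact_force: [0.1, -0.1, -1.3]
grip_width: 0.351
gripper_force: 20.0
```

{"fn": "apply_moves", "kwargs": {"series": [[0, 0, 0.01, 0, 0, 0, 0], [0, 0, 0, 0, 0, 0, 0], [0, 0, 0, 0, 0, 0, 0]]}}

```text
clock: 24.28
eef_pos: [0.4931, 0.2388, 0.1285]
ee_rot: [0.0, 0.382, 0.924, -0.0]
contact_force: [0.1, 0.6, -1.3]
grip_width: 0.346
gripper_force: 20.0
```

{"fn": "apply_moves", "kwargs": {"series": [[0, 0, 0.008, 0, 0, 0, 0], [0, 0, 0, 0, 0, 0, 0], [0, 0, 0, 0, 0, 0, 0]]}}

```text
clock: 24.65
eef_pos: [0.4935, 0.2388, 0.128]
ee_rot: [0.0, 0.383, 0.924, 0.0]
contact_force: [-6.2, -2.6, 20.3]
grip_width: 0.349
gripper_force: 20.0
```

{"fn": "apply_moves", "kwargs": {"series": [[0, 0, -0.006, 0, 0, 0, 0], [0, 0, 0, 0, 0, 0, 0.42], [0, 0, 0, 0, 0, 0, 0.5], [0, 0, 0, 0, 0, 0, 0.6], [0, 0, 0, 0, 0, 0, 0.6]]}}

```text
clock: 25.28
eef_pos: [0.4931, 0.2388, 0.128]
ee_rot: [0.0, 0.382, 0.924, -0.0]
contact_force: [-0.4, 0.8, 0.1]
grip_width: 0.599
gripper_force: 0.0
```

{"fn": "apply_moves", "kwargs": {"series": [[0, 0, -0.06, 0, 0, 0, 0.6], [0, 0, -0.12, 0, 0, 0, 0.6], [0, 0, -0.22, 0, 0, 0, 0.6], [0, 0, -0.21, 0, 0, 0, 0.6], [-0.179, -0.143, 0, 0, 0, 0, 1]]}}

```text
clock: 25.9
eef_pos: [0.4991, 0.1955, 0.2534]
ee_rot: [0.001, 0.38, 0.925, 0.002]
contact_force: [-0.2, -0.9, -0.7]
grip_width: 0.673
gripper_force: 0.0
```

{"fn": "apply_moves", "kwargs": {"series": [[-0.179, -0.143, 0, 0, 0, 0, 1], [-0.179, -0.143, 0, 0, 0, 0, 1], [-0.179, -0.143, 0, 0, 0, 0, 1], [-0.179, -0.143, 0, 0, 0, 0, 1], [-0.179, -0.143, 0, 0, 0, 0, 1]]}}

```text
clock: 26.52
eef_pos: [0.5238, -0.0359, 0.251]
ee_rot: [0.0, 0.382, 0.924, 0.0]
contact_force: [0.1, -0.2, 0.5]
grip_width: 1.0
gripper_force: 0.0
```

{"fn": "apply_moves", "kwargs": {"series": [[-0.179, -0.143, 0, 0, 0, 0, 1], [-0.179, -0.143, 0, 0, 0, 0, 1], [-0.179, -0.143, 0.14, 0, 0, 0, 1], [-0.179, -0.143, 0.14, 0, 0, 0, 1], [-0.179, -0.143, 0.14, 0, 0, 0, 1]]}}

```text
clock: 27.15
eef_pos: [0.5497, -0.2634, 0.166]
ee_rot: [0.0, 0.382, 0.924, 0.0]
contact_force: [1.0, -0.3, -0.6]
grip_width: 1.0
gripper_force: 0.0
```

{"fn": "apply_moves", "kwargs": {"series": [[-0.18, -0.145, 0.13, 0, 0, 0, 1], [0, 0, 0, 0, 0, 0, 1], [0, 0, 0, 0, 0, 0, 1], [0, 0, 0, 0, 0, 0, 1]]}}

```text
clock: 27.65
eef_pos: [0.5551, -0.3068, 0.1411]
ee_rot: [0.001, 0.382, 0.924, 0.0]
contact_force: [-0.3, 0.7, -0.1]
grip_width: 0.999
gripper_force: 0.0
```

```bash
python3 look.py stain_jar w10
```

```text
27.65 [ 0.5551 -0.3068  0.1411] [6.000e-04 3.816e-01 9.243e-01 3.000e-04] 0.999 0.0
tcp px [[278. 248.]]
tip 0.58 [276.7 201.2] [ 0.5579 -0.3121  0.    ]
mask 0.85 [251. 178. 306. 241.]
px if on axis base/top [[278.3 195.9]
 [278.3 218. ]]
minrect [277.  209.5] [65. 52.] row range [251.4 177.8 306.5 241. ]
```

{"fn": "apply_moves", "kwargs": {"series": [[-0.015, -0.005, 0.1, 0, 0, 0, 1], [0, 0, 0.18, 0, 0, 0, 1], [0, 0, 0.14, 0, 0, 0, 1], [0, 0, 0.075, 0, 0, 0, 1], [0, 0, 0, 0, 0, 0, 0.6]]}}

```text
clock: 28.48
eef_pos: [0.5552, -0.3108, 0.0401]
ee_rot: [-0.001, 0.383, 0.924, -0.0]
contact_force: [-0.6, -1.0, 1.1]
grip_width: 0.928
gripper_force: 0.0
```

{"fn": "apply_moves", "kwargs": {"series": [[0, 0, 0, 0, 0, 0, 0.56], [0, 0, 0, 0, 0, 0, 0.54], [0, 0, 0, 0, 0, 0, 0.5], [0, 0, 0, 0, 0, 0, 0], [0, 0, 0, 0, 0, 0, 0]]}}

```text
clock: 29.1
eef_pos: [0.5559, -0.3109, 0.0413]
ee_rot: [0.0, 0.382, 0.924, 0.0]
contact_force: [0.1, 1.3, 2.6]
grip_width: 0.491
gripper_force: 20.0
```

{"fn": "apply_moves", "kwargs": {"series": [[0, 0, 0, 0, 0, 0, 0], [0, 0, 0, 0, 0, 0, 0], [0, 0, 0, 0, 0, 0, 0]]}}

```text
clock: 29.48
eef_pos: [0.556, -0.3109, 0.0413]
ee_rot: [0.0, 0.382, 0.924, 0.0]
contact_force: [0.1, 1.5, 4.3]
grip_width: 0.494
gripper_force: 20.0
```

{"fn": "apply_moves", "kwargs": {"series": [[0, 0, -0.05, 0, 0, 0, 0], [0, 0, -0.15, 0, 0, 0, 0], [0, 0, -0.25, 0, 0, 0, 0], [0, 0, -0.25, 0, 0, 0, 0], [0, 0, -0.12, 0, 0, 0, 0]]}}

```text
clock: 30.1
eef_pos: [0.5559, -0.3115, 0.2082]
ee_rot: [0.001, 0.383, 0.924, -0.0]
contact_force: [0.0, -0.2, -2.4]
grip_width: 0.493
gripper_force: 20.0
```

{"fn": "apply_moves", "kwargs": {"series": [[0.07, 0.05, 0, 0, 0, 0, 0], [0.155, 0.1145, 0, 0, 0, 0, 0], [0.155, 0.1145, 0, 0, 0, 0, 0], [0.155, 0.1145, 0, 0, 0, 0, 0], [0.155, 0.1145, 0, 0, 0, 0, 0]]}}

```text
clock: 30.72
eef_pos: [0.5285, -0.139, 0.2037]
ee_rot: [-0.001, 0.382, 0.924, -0.0]
contact_force: [0.6, 0.1, -1.4]
grip_width: 0.491
gripper_force: 20.0
```

{"fn": "apply_moves", "kwargs": {"series": [[0.155, 0.1145, 0, 0, 0, 0, 0], [0.155, 0.1145, 0, 0, 0, 0, 0], [0.155, 0.1145, 0, 0, 0, 0, 0], [0.155, 0.1145, 0, 0, 0, 0, 0], [0.155, 0.1145, 0, 0, 0, 0, 0]]}}

```text
clock: 31.35
eef_pos: [0.4994, 0.0511, 0.2038]
ee_rot: [-0.001, 0.382, 0.924, -0.0]
contact_force: [0.9, -0.9, -1.7]
grip_width: 0.491
gripper_force: 20.0
```

{"fn": "apply_moves", "kwargs": {"series": [[0.155, 0.1145, 0, 0, 0, 0, 0], [0.102, 0.078, 0, 0, 0, 0, 0], [0, 0, 0, 0, 0, 0, 0], [0, 0, 0, 0, 0, 0, 0], [0, 0, 0, 0, 0, 0, 0]]}}

```text
clock: 31.98
eef_pos: [0.4918, 0.1119, 0.2048]
ee_rot: [-0.0, 0.383, 0.924, -0.0]
contact_force: [-0.3, -0.0, -1.1]
grip_width: 0.492
gripper_force: 20.0
```

```bash
python3 look.py stain_jar w11
python3 - <<'E'
from h import *
m=robot.camera_model('wrist');x=robot.sense()['eef_pos']
print('held base/top if on axis',proj(m,[[x[0],x[1],x[2]-.0413],[x[0],x[1],x[2]+.0377]]).round(1))
a=[]
for r,z in [(.0235,-.0413),(.0235,.0127),(.017,.0377)]:
    t=np.linspace(0,6.3,60);q=proj(m,np.c_[x[0]+r*np.cos(t),x[1]+r*np.sin(t),0*t+x[2]+z]);a.append([q[:,0].min(),q[:,1].min(),q[:,0].max(),q[:,1].max()])
print(np.round(a,1))
for k,x in [('39',(.4933,.2378)),('53',(.4925,.1127)),('31',(.6195,.1117))]:
    print(k,proj(m,[[*x,.084]]).round(1),[(round(d['conf'],2),np.round(d['position'],1)) for d in robot.tip_of(f'clamp_{k}_seat','wrist')])
for d in robot.tip_of('green_bottle','wrist'):print('green',d['conf'],np.round(d['position'],1),at_z(m,d['position'],.084))
E
```

```text
31.975 [0.4918 0.1119 0.2048] [-1.000e-04  3.830e-01  9.238e-01 -2.000e-04] 0.492 20.0
tcp px [[278. 248.]]
tip 0.97 [279.8 223.5] [0.529  0.0768 0.    ]
mask 0.67 [238. 195. 322. 308.]
px if on axis base/top [[278.6 184.6]
 [278.6 199.5]]
minrect [278.5 251.5] [113.  83.] row range [237.6 195.1 322.4 308.2]
held base/top if on axis [[278.5 226.3]
 [278.4 277. ]]
[[246.9 195.4 310.1 255.6]
 [237.6 217.1 319.3 292.8]
 [244.3 245.  312.6 307.1]]
39 [[376.2 107.6]] [(0.65, array([374.4, 106.6]))]
53 [[279.2 200.6]] [(0.65, array([283.4, 206.2]))]
31 [[362.8 283.2]] [(0.75, array([363.6, 282.3])), (0.67, array([278., 201.])), (0.18, array([373.6, 107.4]))]
green 0.6 [377.6 108.2] [0.494566   0.23834792 0.084     ]
```

{"fn": "apply_moves", "kwargs": {"series": [[0, 0.005, 0.07, 0, 0, 0, 0], [0, 0, 0.12, 0, 0, 0, 0], [0, 0, 0.09, 0, 0, 0, 0], [0, 0, 0.06, 0, 0, 0, 0], [0, 0, 0.03, 0, 0, 0, 0]]}}

```text
clock: 33.0
eef_pos: [0.4926, 0.1132, 0.1304]
ee_rot: [-0.0, 0.383, 0.924, -0.0]
contact_force: [0.6, 0.1, -2.3]
grip_width: 0.493
gripper_force: 20.0
```

{"fn": "apply_moves", "kwargs": {"series": [[0, 0, 0.01, 0, 0, 0, 0], [0, 0, 0, 0, 0, 0, 0], [0, 0, 0, 0, 0, 0, 0]]}}

```text
clock: 33.38
eef_pos: [0.4929, 0.1134, 0.1294]
ee_rot: [0.0, 0.382, 0.924, 0.0]
contact_force: [1.2, 0.3, -1.4]
grip_width: 0.488
gripper_force: 20.0
```

{"fn": "apply_moves", "kwargs": {"series": [[0, 0, 0.01, 0, 0, 0, 0], [0, 0, 0, 0, 0, 0, 0], [0, 0, 0, 0, 0, 0, 0]]}}

```text
clock: 33.75
eef_pos: [0.4927, 0.1133, 0.1271]
ee_rot: [0.0, 0.382, 0.924, -0.0]
contact_force: [-0.1, -0.1, -1.6]
grip_width: 0.492
gripper_force: 20.0
```

Expected contact is at TCP z = 0.125.

{"fn": "apply_moves", "kwargs": {"series": [[0, 0, 0.01, 0, 0, 0, 0], [0, 0, 0, 0, 0, 0, 0], [0, 0, 0, 0, 0, 0, 0]]}}

```text
clock: 34.12
eef_pos: [0.4929, 0.1134, 0.1252]
ee_rot: [0.0, 0.382, 0.924, 0.0]
contact_force: [0.5, 0.6, 3.0]
grip_width: 0.489
gripper_force: 20.0
```

{"fn": "apply_moves", "kwargs": {"series": [[0, 0, 0.005, 0, 0, 0, 0], [0, 0, 0, 0, 0, 0, 0], [0, 0, 0, 0, 0, 0, 0]]}}

```text
clock: 34.5
eef_pos: [0.4933, 0.1137, 0.1249]
ee_rot: [0.0, 0.382, 0.924, 0.001]
contact_force: [-3.9, -0.2, 17.5]
grip_width: 0.489
gripper_force: 20.0
```

{"fn": "apply_moves", "kwargs": {"series": [[0, 0, -0.006, 0, 0, 0, 0], [0, 0, 0, 0, 0, 0, 0.55], [0, 0, 0, 0, 0, 0, 0.62], [0, 0, 0, 0, 0, 0, 0.72], [0, 0, 0, 0, 0, 0, 0.72]]}}

```text
clock: 35.12
eef_pos: [0.4927, 0.1133, 0.1252]
ee_rot: [-0.0, 0.382, 0.924, -0.0]
contact_force: [-0.8, -1.0, 0.5]
grip_width: 0.721
gripper_force: 0.0
```

{"fn": "apply_moves", "kwargs": {"series": [[0, 0, -0.06, 0, 0, 0, 0.72], [0, 0, -0.12, 0, 0, 0, 0.72], [0, 0, -0.22, 0, 0, 0, 0.72], [0, 0, -0.22, 0, 0, 0, 0.72], [-0.12, -0.187, 0, 0, 0, 0, 0.72]]}}

```text
clock: 35.75
eef_pos: [0.4849, 0.0715, 0.2526]
ee_rot: [0.002, 0.381, 0.925, 0.002]
contact_force: [0.3, -0.5, -0.8]
grip_width: 0.721
gripper_force: 0.0
```

{"fn": "apply_moves", "kwargs": {"series": [[-0.12, -0.187, 0, 0, 0, 0, 0.72], [-0.12, -0.187, 0, 0, 0, 0, 0.72], [-0.12, -0.187, 0, 0, 0, 0, 0.72], [-0.12, -0.187, 0.15, 0, 0, 0, 0.72], [-0.12, -0.187, 0.2, 0, 0, 0, 0.6]]}}

```text
clock: 36.38
eef_pos: [0.4364, -0.1484, 0.1799]
ee_rot: [0.001, 0.382, 0.924, 0.001]
contact_force: [2.3, 1.7, -0.5]
grip_width: 0.65
gripper_force: 0.0
```

{"fn": "apply_moves", "kwargs": {"series": [[-0.12, -0.187, 0.2, 0, 0, 0, 0.6], [0, 0, 0.05, 0, 0, 0, 0.6], [0, 0, 0, 0, 0, 0, 0.6], [0, 0, 0, 0, 0, 0, 0.6], [0, 0, 0, 0, 0, 0, 0.6]]}}

```text
clock: 37.0
eef_pos: [0.4274, -0.1898, 0.1301]
ee_rot: [0.001, 0.382, 0.924, 0.0]
contact_force: [0.1, -0.1, -0.4]
grip_width: 0.603
gripper_force: 0.0
```

```bash
python3 look.py amber_bottle w12
python3 - <<'E'
from h import *
m=robot.camera_model('wrist');x=robot.sense()['eef_pos'];a=[]
for r,z in [(.0125,0),(.0125,.035),(.0095,.057)]:
    t=np.linspace(0,6.3,60);q=proj(m,np.c_[x[0]+r*np.cos(t),x[1]+r*np.sin(t),0*t+z]);a.append([q[:,0].min(),q[:,1].min(),q[:,0].max(),q[:,1].max()])
print(np.round(a,1))
im=cv2.imread('pics/w12.png')[160:260,230:330].astype(int).sum(2);b=(im<120).astype(np.uint8)
n,_,st,c=cv2.connectedComponentsWithStats(b);print([(st[i].tolist(),c[i].round(1)) for i in range(1,n) if st[i][4]>60])
E
```

```text
37.0 [ 0.4274 -0.1898  0.1301] [7.000e-04 3.816e-01 9.243e-01 4.000e-04] 0.603 0.0
tcp px [[278. 248.]]
tip 0.57 [277.  198.1] [ 0.4263 -0.1905  0.    ]
mask 0.86 [264. 187. 287. 224.]
px if on axis base/top [[278.3 198.3]
 [278.3 214.1]]
minrect [275. 206.] [36. 24.] row range [263.7 186.7 287.  224. ]
[[266.1 186.5 290.7 210.4]
 [264.7 194.1 292.2 220.7]
 [267.1 203.4 289.7 225.1]]
[([33, 29, 25, 36, 704], array([45.3, 46.1])), ([0, 77, 3, 23, 63], array([ 0.9, 88.7])), ([95, 77, 5, 23, 96], array([97.3, 88.8]))]
```

{"fn": "apply_moves", "kwargs": {"series": [[0, -0.008, 0.1, 0, 0, 0, 0.55], [0, 0, 0.15, 0, 0, 0, 0.5], [0, 0, 0.12, 0, 0, 0, 0.45], [0, 0, 0.072, 0, 0, 0, 0.4], [0, 0, 0, 0, 0, 0, 0.35]], "squeeze": 10}}

```text
clock: 37.83
eef_pos: [0.4251, -0.1918, 0.0406]
ee_rot: [-0.001, 0.383, 0.924, -0.0]
contact_force: [0.6, 0.6, 0.1]
grip_width: 0.355
gripper_force: 0.0
```

{"fn": "apply_moves", "kwargs": {"series": [[0, 0, 0, 0, 0, 0, 0.3], [0, 0, 0, 0, 0, 0, 0.26], [0, 0, 0, 0, 0, 0, 0.23], [0, 0, 0, 0, 0, 0, 0], [0, 0, 0, 0, 0, 0, 0]]}}

```text
clock: 38.45
eef_pos: [0.4256, -0.1919, 0.0412]
ee_rot: [0.0, 0.382, 0.924, 0.0]
contact_force: [-0.9, -0.6, 6.8]
grip_width: 0.203
gripper_force: 13.2
```

{"fn": "apply_moves", "kwargs": {"series": [[0, 0, 0, 0, 0, 0, 0], [0, 0, 0, 0, 0, 0, 0], [0, 0, 0, 0, 0, 0, 0]]}}

```text
clock: 38.83
eef_pos: [0.4257, -0.1919, 0.0412]
ee_rot: [0.0, 0.382, 0.924, 0.0]
contact_force: [-0.6, -0.1, 7.5]
grip_width: 0.201
gripper_force: 13.2
```

{"fn": "apply_moves", "kwargs": {"series": [[0, 0, -0.05, 0, 0, 0, 0], [0, 0, -0.15, 0, 0, 0, 0], [0, 0, -0.25, 0, 0, 0, 0], [0, 0, -0.25, 0, 0, 0, 0], [0, 0, -0.12, 0, 0, 0, 0]]}}

```text
clock: 39.45
eef_pos: [0.4258, -0.1921, 0.2075]
ee_rot: [0.001, 0.383, 0.924, 0.001]
contact_force: [0.4, -0.4, -0.2]
grip_width: 0.204
gripper_force: 12.1
```

{"fn": "apply_moves", "kwargs": {"series": [[0.02, 0.088, 0, 0, 0, 0, 0], [0.039, 0.176, 0, 0, 0, 0, 0], [0.039, 0.176, 0, 0, 0, 0, 0], [0.039, 0.176, 0, 0, 0, 0, 0], [0.039, 0.176, 0, 0, 0, 0, 0]]}}

```text
clock: 40.08
eef_pos: [0.5127, -0.0527, 0.2038]
ee_rot: [-0.001, 0.382, 0.924, -0.0]
contact_force: [0.1, -0.5, -0.6]
grip_width: 0.205
gripper_force: 12.1
```

{"fn": "apply_moves", "kwargs": {"series": [[0.039, 0.176, 0, 0, 0, 0, 0], [0.039, 0.176, 0, 0, 0, 0, 0], [0.039, 0.176, 0, 0, 0, 0, 0], [0.039, 0.176, 0, 0, 0, 0, 0], [0.039, 0.176, 0, 0, 0, 0, 0]]}}

```text
clock: 40.7
eef_pos: [0.6092, 0.0994, 0.2033]
ee_rot: [-0.001, 0.382, 0.924, -0.001]
contact_force: [-0.1, 0.0, -0.2]
grip_width: 0.207
gripper_force: 12.1
```

{"fn": "apply_moves", "kwargs": {"series": [[0.017, 0.086, 0, 0, 0, 0, 0], [0, 0, 0, 0, 0, 0, 0], [0, 0, 0, 0, 0, 0, 0], [0, 0, 0, 0, 0, 0, 0]]}}

```text
clock: 41.2
eef_pos: [0.6187, 0.1108, 0.2051]
ee_rot: [0.0, 0.383, 0.924, 0.0]
contact_force: [0.0, -0.6, -1.1]
grip_width: 0.204
gripper_force: 12.1
```

```bash
python3 look.py amber_bottle w13
python3 - <<'E'
from h import *
m=robot.camera_model('wrist');x=robot.sense()['eef_pos'];a=[]
for r,z in [(.0125,-.0412),(.0125,-.006),(.0095,.0158)]:
    t=np.linspace(0,6.3,60);q=proj(m,np.c_[x[0]+r*np.cos(t),x[1]+r*np.sin(t),0*t+x[2]+z]);a.append([q[:,0].min(),q[:,1].min(),q[:,0].max(),q[:,1].max()])
print(np.round(a,1))
print('base',proj(m,[[x[0],x[1],x[2]-.0412]]))
for k,x in [('39',(.4933,.2378)),('53',(.4925,.1127)),('31',(.6195,.1117)),('68',(.6108,.2442))]:
    print(k,proj(m,[[*x,.084]]).round(1),[(round(d['conf'],2),np.round(d['position'],1)) for d in robot.tip_of(f'clamp_{k}_seat','wrist')])
for l in ['green_bottle','stain_jar','flask']:
  for d in robot.tip_of(l,'wrist')[:2]:print(l,round(d['conf'],2),np.round(d['position'],1),at_z(m,d['position'],.084).round(4))
E
```

```text
41.2 [0.6187 0.1108 0.2051] [0.000e+00 3.831e-01 9.237e-01 1.000e-04] 0.204 12.1
tcp px [[278. 248.]]
mask 0.87 [262. 212. 297. 274.]
px if on axis base/top [[278.5 184.5]
 [278.5 194.6]]
minrect [278.  242.5] [61. 34.] row range [261.5 212.2 297.1 273.7]
[[261.6 210.1 295.2 242.1]
 [258.7 225.3 298.1 262.2]
 [261.6 242.8 295.2 273.8]]
base [[278.41279083 226.34278163]]
39 [[279.1  -4.4]] []
53 [[181.8 104.9]] []
31 [[279.  200.9]] [(0.58, array([281.4, 201. ]))]
68 [[375.4  94.2]] []
stain_jar 0.58 [185.2 105.5] [0.4951 0.1145 0.084 ]
stain_jar 0.32 [374.7  91. ] [0.6082 0.2455 0.084 ]
flask 0.6 [375.7  89.5] [0.6079 0.247  0.084 ]
```

View pics/w13.png

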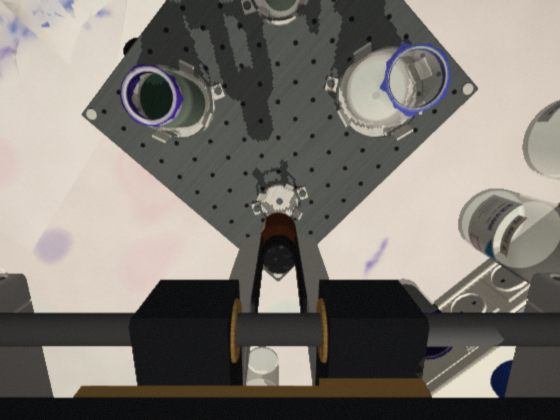

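The jar (150,98) and flask (385,85) stand in their clamps. The amber bottle is held upright on the axis, and the 31 seat screw at (280,202) agrees with the prediction. Lowering.

{"fn": "apply_moves", "kwargs": {"series": [[-0.003, 0.008, 0.07, 0, 0, 0, 0], [0, 0, 0.12, 0, 0, 0, 0], [0, 0, 0.09, 0, 0, 0, 0], [0, 0, 0.06, 0, 0, 0, 0], [0, 0, 0.03, 0, 0, 0, 0]]}}

```text
clock: 42.38
eef_pos: [0.6205, 0.1125, 0.1301]
ee_rot: [-0.0, 0.382, 0.924, -0.0]
contact_force: [0.1, 0.0, -0.2]
grip_width: 0.201
gripper_force: 12.1
```

{"fn": "apply_moves", "kwargs": {"series": [[0, 0, 0.01, 0, 0, 0, 0], [0, 0, 0, 0, 0, 0, 0], [0, 0, 0, 0, 0, 0, 0]]}}

```text
clock: 42.75
eef_pos: [0.6208, 0.1126, 0.1293]
ee_rot: [0.0, 0.382, 0.924, 0.0]
contact_force: [0.2, 0.4, -0.6]
grip_width: 0.201
gripper_force: 12.1
```

{"fn": "apply_moves", "kwargs": {"series": [[0, 0, 0.01, 0, 0, 0, 0], [0, 0, 0, 0, 0, 0, 0], [0, 0, 0, 0, 0, 0, 0]]}}

```text
clock: 43.12
eef_pos: [0.6206, 0.1126, 0.1269]
ee_rot: [0.0, 0.382, 0.924, -0.0]
contact_force: [0.2, -0.8, 0.3]
grip_width: 0.202
gripper_force: 12.1
```

{"fn": "apply_moves", "kwargs": {"series": [[0, 0, 0.01, 0, 0, 0, 0], [0, 0, 0, 0, 0, 0, 0], [0, 0, 0, 0, 0, 0, 0]]}}

```text
clock: 43.5
eef_pos: [0.6208, 0.1125, 0.1252]
ee_rot: [0.0, 0.383, 0.924, 0.0]
contact_force: [-1.5, -0.3, 6.7]
grip_width: 0.204
gripper_force: 13.8
```

{"fn": "apply_moves", "kwargs": {"series": [[0, 0, 0.004, 0, 0, 0, 0], [0, 0, 0, 0, 0, 0, 0], [0, 0, 0, 0, 0, 0, 0]]}}

```text
clock: 43.88
eef_pos: [0.621, 0.1124, 0.1252]
ee_rot: [0.0, 0.383, 0.924, 0.0]
contact_force: [-5.6, -0.8, 16.0]
grip_width: 0.203
gripper_force: 15.7
```

{"fn": "apply_moves", "kwargs": {"series": [[0, 0, -0.005, 0, 0, 0, 0.1], [0, 0, 0, 0, 0, 0, 0.26], [0, 0, 0, 0, 0, 0, 0.32], [0, 0, 0, 0, 0, 0, 0.45], [0, 0, 0, 0, 0, 0, 0.45]]}}

```text
clock: 44.5
eef_pos: [0.6205, 0.1125, 0.1249]
ee_rot: [-0.0, 0.382, 0.924, -0.0]
contact_force: [0.3, 0.3, -0.3]
grip_width: 0.447
gripper_force: 0.0
```

{"fn": "apply_moves", "kwargs": {"series": [[0, 0, -0.05, 0, 0, 0, 0.45], [0, 0, -0.12, 0, 0, 0, 0.45], [0, 0, -0.25, 0, 0, 0, 0.45], [0, 0, -0.25, 0, 0, 0, 0.45], [0, 0, -0.25, 0, 0, 0, 0.45]]}}

```text
clock: 45.12
eef_pos: [0.6203, 0.1124, 0.3115]
ee_rot: [0.0, 0.383, 0.924, 0.0]
contact_force: [0.6, 1.3, -0.1]
grip_width: 0.45
gripper_force: 0.0
```

{"fn": "apply_moves", "kwargs": {"series": [[0.25, 0, 0, 0, 0, 0, 1], [0.25, 0, 0, 0, 0, 0, 1], [0.25, 0, 0, 0, 0, 0, 1], [0, 0, 0, 0, 0, 0, 1], [0, 0, 0, 0, 0, 0, 1]]}}

```text
clock: 45.75
eef_pos: [0.5147, 0.2182, 0.3097]
ee_rot: [0.0, 0.383, 0.924, 0.0]
contact_force: [0.5, 0.3, 0.1]
grip_width: 0.949
gripper_force: 0.0
```

{"fn": "apply_moves", "kwargs": {"series": [[0, 0, 0, 0, 0, 0, 1], [0, 0, 0, 0, 0, 0, 1]]}}

```text
clock: 46.0
eef_pos: [0.515, 0.2177, 0.3091]
ee_rot: [0.0, 0.383, 0.924, -0.0]
contact_force: [0.3, -0.7, 1.1]
grip_width: 0.999
gripper_force: 0.0
```

Run:
```python
from h import *
s=robot.sense();print(s['clock'],s['eef_pos'])
im,m=snap('wrist','w14');robot.snapshot('side');md=robot.camera_model('side')
S={'amber_bottle':(.6205,.1115),'green_bottle':(.4933,.2378),'stain_jar':(.4925,.1127),'flask':(.6108,.2442)}
H={'amber_bottle':[(.0125,0),(.0095,.057)],'green_bottle':[(.0165,0),(.0165,.088)],'stain_jar':[(.0235,0),(.0235,.054),(.017,.079)],'flask':[(.031,0),(.031,.034),(.022,.087)]}
for c,mm in [('wrist',m),('side',md)]:
  for l,x in S.items():
    t=np.linspace(0,6.3,60);q=np.vstack([proj(mm,np.c_[x[0]+r*np.cos(t),x[1]+r*np.sin(t),0*t+.084+z]) for r,z in H[l]])
    print(c,l,'pred',np.r_[q.min(0),q.max(0)].round(0),[(round(d['conf'],2),np.round(d['extent'])) for d in robot.masks_of(l,c)][:3],'tip',proj(mm,[[*x,.084]]).round(0),[np.round(d['position']) for d in robot.tip_of(l,c)][:3])
```

```text
46.0 [0.51498931 0.21765347 0.30905524]
wrist amber_bottle pred [270. 277. 287. 314.] [(0.79, array([274., 278., 289., 307.]))] tip [[278. 284.]] [array([281., 284.])]
wrist green_bottle pred [261. 146. 294. 184.] [(0.63, array([263., 147., 293., 182.]))] tip [[278. 159.]] [array([280., 161.]), array([278., 284.])]
wrist stain_jar pred [183. 207. 230. 260.] [(0.87, array([188., 209., 234., 260.]))] tip [[212. 224.]] [array([214., 222.])]
wrist flask pred [320. 195. 379. 259.] [(0.77, array([  0., 248.,  53., 276.])), (0.74, array([320., 192., 378., 256.])), (0.57, array([187., 206., 242., 242.]))] tip [[343. 217.]] [array([342., 216.]), array([ 38., 264.])]
side amber_bottle pred [253. 215. 263. 239.] [(0.71, array([248., 215., 263., 236.])), (0.36, array([303., 232., 320., 271.]))] tip [[258. 236.]] [array([256., 237.])]
side green_bottle pred [306. 233. 323. 273.] [(0.85, array([307., 235., 322., 269.]))] tip [[314. 268.]] [array([313., 267.])]
side stain_jar pred [299. 205. 319. 241.] [(0.69, array([299., 208., 320., 244.]))] tip [[309. 235.]] [array([306., 238.])]
side flask pred [247. 235. 276. 281.] [(0.87, array([338., 174., 357., 206.])), (0.8, array([248., 236., 277., 281.]))] tip [[262. 272.]] [array([349., 200.]), array([264., 270.]), array([311., 265.])]
```

All four vessels match their predicted seated outlines in both views, so I'm handing in.

```bash
python3 -c "
from rig import robot
print(robot.close_job())"
```

```text
the job is handed in; nothing more can be done
None
```

The job is handed in: all four vessels are released, upright and fully down in their own clamps (checked in two camera views), the arm went nowhere near the wash bottle or measuring cylinder, and the clock read about 46 s of the 118 s allowed; the interface returned no verdict.

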